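# Seat and lock a sample tray on a shaker platform

### The job

The sample tray lies loose on the grey platform of the bench shaker. Without lifting it off the platform and without forcing it against anything, slide it gently across, with the steel fence to guide it, until it drops fully into the shallow pocket and lies flat, then turn the steel catch all the way round over the tray's end to lock it, and let go. Leave the egg block, the jar and the tube rack where they are.

Things in the scene. Friction and masses are not known exactly. Their poses are not given: they have to be found in the camera images.
- shaker: White bench shaker, fixed: base 200 (x) x 360 (y) x 70 mm; origin on the bench under it, z up, control panel on its -x face. On it lies a flat grey platform (x -100 to +60, 380 mm long in y), upper face 100 mm above the bench, braked wherever its stroke ended: shifted 0 to 20 mm towards the shaker's +y or -y, unknown and not part of this pose. Fence, pocket and catch shift with it.
- fence (a point): A fixed point of the shaker at the middle of its fence's inner face, at the height of the platform's upper face; axes as the shaker's. The steel fence runs straight along the shaker's y over the whole platform, 12 mm high, 12 mm thick, inner face at shaker x = +41.5 mm; the tray goes on its -x side.
- pocket_nominal (a point): Where the pocket's centre would be with the platform centred (shaker x 0, y +75 mm), at the platform's upper face; the true pocket is up to 20 mm off along y. Dark-floored, 5 mm deep, 83 mm in x (one side in line with the fence face), 113 mm in y: 1.5 mm to spare round the tray. A tray pushed towards +y dips its leading edge when over half way on; the trailing edge drops just before the far wall.
- tray: Loose flat aluminium tray, 0.25 to 0.5 kg, 80 (x) x 110 (y) x 10 mm; origin under its centre, z up. Black grip rib in its middle: 50 mm in x, 12 mm thick in y, top 40 mm above the underside; six white caps 3 mm high beside it. Starts on the platform's -y half, turned at most 0.2 rad, and fits with its y along the shaker's y. Drag 1 to 6 N; sinks by itself if not held. Limit on it: 18 N.
- catch (a joint): Angle of the steel turn-catch beyond the pocket's +y end, anticlockwise from above, 0 (bar along the shaker's -x, open) to a hard stop at 1.571 (bar along -y, over the seated tray's end, locked). Upright pivot at shaker x 0, 78.5 mm beyond the pocket's centre in +y. Starts at 0 to 0.2, moves with about 1 N at its peg, stays where left; passes 2 mm over a seated tray.
- catch_nominal (a point): Where the catch's pivot would be with the platform centred (truly up to 20 mm off along y), at the platform's upper face. Flat bar 14 mm wide, 5 mm thick, reaching 46 mm from the pivot, underside 7 mm above the platform. On it an upright round black peg 12 mm across, 35 mm from the pivot, top 41 mm above the platform, to turn it by.
- egg_block: Bystander: dark wooden block 75 x 75 x 50 mm with a white egg set in its top (total height 96 mm), origin under its centre, to the left (+y) of the shaker.
- jar: Bystander: closed glass jar, 72 mm across, 110 mm high, origin under its centre, to the right (-y) of the shaker.
- tube_rack: Bystander: dark wooden rack 70 x 220 x 100 mm with stoppered glass tubes up to 136 mm high, origin under its centre, to the right (-y) of the shaker.
Things that resemble listed ones, but are neither listed nor needed, are in the scene too. What is meant by the tray is not green or yellow, and is the larger of those in its own colour.

How it is judged:
By the outcome, as a careful person would: the job done as asked, in the order asked, and still so for the second after the job is handed in, with the robot touching nothing.
It also fails if it takes over 72 s, if anything falls off the work surface, if the arm or the gripper's body presses on something with over 40 N, if the wrist force passes 120 N, or if a joint passes its speed limit or range.

### The arm

A 6-joint arm with a two-finger parallel gripper is mounted at the origin on the work surface. World frame = base frame: x ahead of the robot, y to its left, z up, the work surface at z = 0. Lengths are in m, angles in degrees, forces in N, time in s.
With the tool pointing down it reaches from about 0.4 to 0.825 m from the base axis. Payload 7 kg.
Tool frame: the origin (TCP) lies at the very end of the fingers, on their centre line; the grasp point (between the pads) lies hold_point_z behind it (hold_point_z is the distance from the TCP to the grasp point, in m); z points along the fingers, y is the direction in which the jaws open and shut (so a half turn about z gives the same grasp; the last joint's range is limited). The gripper opens to 88 mm and grips with 3 to 60 N. Pads are 19 mm wide; open, the fingers measure 130 mm over their backs; the gripper's body (78 mm by 193 mm) begins 47 mm behind the grasp point.
Start: joints at [81.538, 20.546, 0.682, 0, -70.136, -16.507], TCP at [0.285, 0.612, 0.227] pointing down, gripper open.
Joint ranges: [-176.03, 176.03], [-82.01, 121.73], [-58.28, 71.71], [-173.87, 95.51], [-174.79, -0.11], [-173.66, 173.66]. Speed limits (degrees/s): [136.94, 136.94, 172.46, 180, 180, 180].

### API

Orientations are given as [roll, pitch, yaw] about the fixed x, y, z axes, in that order (R = Rz(yaw) Ry(pitch) Rx(roll)).
In Python, from plant import get_obs, snapshot, close_job, hold_point_z gives the robot as it stands. The module is installed in compiled form; this text tells all that it offers.
- The arm moves only by the tool jog_arm, never from a script. Its argument "commands" is a list of rows, each a list of 4 numbers: the shift along the world's x, y, z in mm, then the turn about the world's z in degrees. In form: [[x, y, z, turn], ...]. A call has exactly 10 rows; each row shifts and turns the commanded pose from where the row before left it; what a row does not reach is not made up. A row lasts 1/12 s, in which the tool goes at most 41.7 mm and 7.16 degrees, less where a joint would pass 70% of its speed; a pose out of reach is approached as far as the arm can. A call is refused whole if a number of a shift passes 41.7 or a number of a turn 7.16, either way. A call with a gripper value outside its range is refused whole. "fingers" is the finger opening in mm, from 0 to 87.6, set as the call begins (left out, the last holds). The fingers move at their own pace and stop on an object; the grip force is fixed at half the most. Time passes only in rows, so rows that do not move let the fingers close, or fill a call up. It gives the time, the measured TCP pose, the force and the opening at its end, in the units of the state.
- get_obs(): the state, without advancing time (a new reading comes with each control period).
- snapshot(name): name is "side" or "top" or "wrist"; returns a dict with "image" (420x560x3 uint8, red, green, blue), "fov_y" (degrees; the focal length in pixels is half the picture's height over the tangent of half this angle, whatever the lens; pixels are square), "cx", "cy" (the principal point, pixels), "rvec" (rotation vector, rad) and "tvec" (3), from world to camera coordinates, as OpenCV has them; the wrist camera has in their place "mount" (4x4, takes a point from camera to tool coordinates, whose origin is the TCP and whose axes are the flange's). Camera axes: x right, y down, z forward; pixel columns grow to the right and rows downward; lengths in m; the calibration is good to about 2 mm. A picture is of the moment at which its call begins: read the wrist's pose just before it. There is no depth.
- close_job(): hands the job in, once; it reports no verdict.
The state is a dict: "clock": time; "joint_pos": joint angles; "qvel": joint speeds; "tau": joint torques, N m; "tool_pos": TCP position; "orientation": TCP orientation; "force": force on the tool from outside, world axes, zero at the start; "moment": the same for the moment, N m; "opening": finger opening in m.
Only numpy, scipy, OpenCV 4.12 (cv2) and the standard library are available. Lean on these libraries where they do the work, as an engineer would, in place of code of your own. Each camera call takes 0.05 s, during which the arm holds its last target.

## Working session

There is one attempt and no reset: what is moved stays moved. The work goes in short steps, Python scripts to look and compute and a tool call to move; the robot and the scene stay as the last step left them, time stands still between calls to the robot, and variables do not carry over. Pictures are saved under pics/ and viewed, and the job is handed in when it is done.

Besides the shell and the picture viewer there is one more tool, called after "Request:" as name([rows], argument=value, ...), one row to a line, values as JSON. jog_arm: Moves the arm, as the interface text tells. Its arguments: {"type":"object","properties":{"commands":{"type":"array","items":{"type":"array","items":{"type":"number"}}},"fingers":{"type":"number"}},"required":["commands"]}

```bash
mkdir -p pics; cat > h.py <<'E'
import numpy as np, cv2
from plant import get_obs, snapshot, close_job, hold_point_z
from scipy.spatial.transform import Rotation as R
def cam(name):
    o=get_obs(); s=snapshot(name); im=s["image"]; f=im.shape[0]/2/np.tan(np.radians(s["fov_y"])/2)
    if name=="wrist":
        M=np.array(s["mount"]); Rt=R.from_euler('xyz',o["orientation"],degrees=True).as_matrix()
        T=np.eye(4);T[:3,:3]=Rt;T[:3,3]=o["tool_pos"]; W=T@M
        Rc=W[:3,:3];C=W[:3,3]
    else:
        Rc=cv2.Rodrigues(np.array(s["rvec"],float))[0].T; C=-Rc@np.array(s["tvec"],float).ravel()
    return dict(im=im,f=f,cx=s["cx"],cy=s["cy"],R=Rc,C=C)
def ray(c,u,v):
    d=c["R"]@np.array([(u-c["cx"])/c["f"],(v-c["cy"])/c["f"],1]); return c["C"],d/np.linalg.norm(d)
def onz(c,u,v,z):
    C,d=ray(c,u,v); return C+d*(z-C[2])/d[2]
def proj(c,p):
    q=c["R"].T@(np.array(p)-c["C"]); return np.array([c["cx"]+c["f"]*q[0]/q[2],c["cy"]+c["f"]*q[1]/q[2]])
def tri(c1,p1,c2,p2):
    a,d=ray(c1,*p1);b,e=ray(c2,*p2)
    t=np.linalg.lstsq(np.array([d,-e]).T,b-a,rcond=None)[0]
    A=a+d*t[0];B=b+e*t[1]; return (A+B)/2,np.linalg.norm(A-B)
def save(c,n): cv2.imwrite(f"pics/{n}.png",c["im"][...,::-1])
def load(n):
    import pickle; return pickle.load(open(n+".pkl","rb"))
def keep(c,n):
    import pickle; pickle.dump(c,open(n+".pkl","wb")); save(c,n)
E
python3 - <<'E'
from h import *
o=get_obs(); print(o, hold_point_z)
for n in("side","top","wrist"):
    c=cam(n); keep(c,n+"0"); print(n,c["C"],c["R"][:,2],c["f"],c["cx"],c["cy"])
E
```

```text
{'clock': 0.0, 'joint_pos': array([ 8.15388544e+01,  2.05902409e+01,  6.33107395e-01, -2.16160931e-02,
       -7.01344503e+01, -1.65079943e+01]), 'qvel': array([-0.09303172,  0.00221171, -0.02617637,  0.14403299,  0.03785608,
       -0.01967887]), 'tau': array([-3.92526545e-04, -5.82717705e+01,  2.93058264e+01,  6.99741304e+00,
        6.99909084e-03, -1.47222440e-04]), 'tool_pos': array([0.28473477, 0.6114628 , 0.22562639]), 'orientation': array([ 1.79906417e+02, -6.54332656e-03, -2.49764963e+01]), 'force': array([ 0.58752212, -0.32753544,  1.16775546]), 'moment': array([0.02262738, 0.0026679 , 0.01733812]), 'opening': 0.08797401205528582} 0.0188
side [ 0.43546714 -1.21311744  1.05311038] [ 0.04347181  0.77879927 -0.62576505] 524.9096221534118 277.3755387432965 212.8248442517747
top [ 0.37309654 -0.01861226  1.32744665] [ 1.05685319e-01  4.75354993e-04 -9.94399511e-01] 437.605667689714 278.8602455600041 212.32584861493203
wrist [0.35421851 0.57957693 0.38290086] [-0.25871588  0.11884404 -0.95861472] 302.9711555647617 277.42809749575844 205.71588008295151
```

View pics/top0.png

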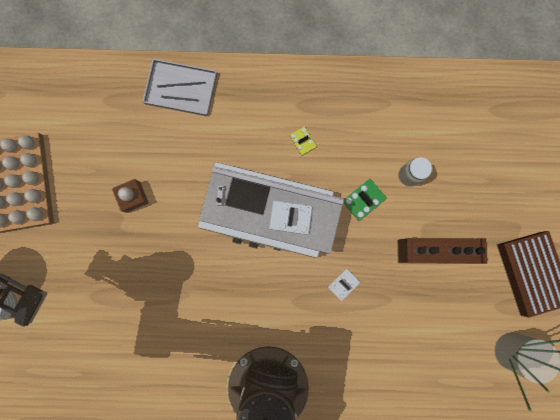

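View pics/side0.png

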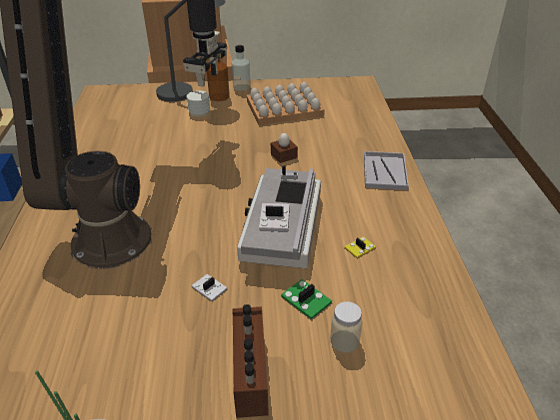

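View pics/wrist0.png

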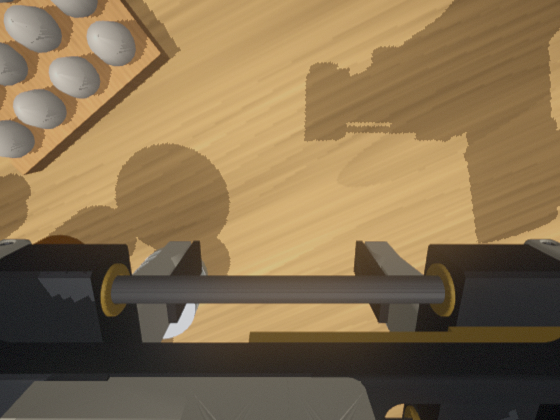

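Top view: the shaker is centred near (270,210), with the pocket dark at (247,196), the catch at (221,194), and the tray at (291,217) with its rib at (291,216). A small white decoy sits at (343,285). I'll zoom in next.

```bash
python3 - <<'E'
from h import *
c=load("top0"); im=c["im"][155:270,190:350]; cv2.imwrite("pics/topz.png",cv2.resize(im,None,fx=5,fy=5,interpolation=cv2.INTER_CUBIC)[...,::-1])
s=load("side0"); im=s["im"][155:275,230:335]; cv2.imwrite("pics/sidez.png",cv2.resize(im,None,fx=5,fy=5,interpolation=cv2.INTER_CUBIC)[...,::-1])
E
```

```text
(no output)
```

View pics/topz.png

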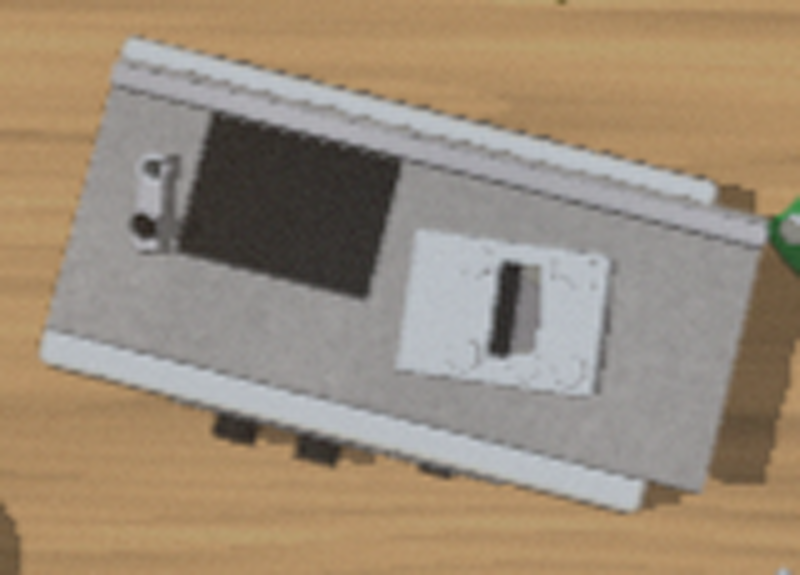

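View pics/sidez.png

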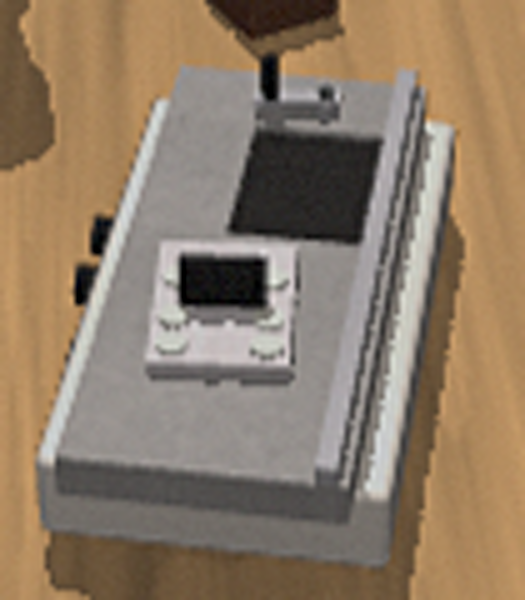

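```bash
python3 - <<'E'
from h import *
c=load("top0"); s=load("side0")
P=lambda l,z:np.array([onz(c,190+(a-.0)/5-.4,155+b/5-.4,z) for a,b in l])
pk=P([(212,112),(400,157),(367,298),(180,250)],.1); tr=P([(417,229),(610,257),(597,396),(397,370)],.11)
print(pk,pk.mean(0)); print(tr,tr.mean(0))
for q in(pk,tr):
    print([np.linalg.norm(q[i]-q[(i+1)%4])*1000 for i in range(4)])
    print([np.degrees(np.arctan2(*(d[[1,0]]))) for d in (q[0]-q[1],q[3]-q[2],q[0]-q[3],q[1]-q[2])])
fe=P([(112,87),(765,245)],.112);print(fe,np.degrees(np.arctan2(*(fe[0]-fe[1])[[1,0]])))
pl=P([(48,330),(703,490)],.1);print(pl)
# two-view heights: pocket corner, tray rib top
S=lambda a,b:(230+a/5-.4,155+b/5-.4); T=lambda a,b:(190+a/5-.4,155+b/5-.4)
print(tri(c,T(400,157),s,S(362,243))); print(tri(c,T(367,298),s,S(230,232)))
print("tray corners",tri(c,T(597,396),s,S(147,370)),tri(c,T(610,257),s,S(293,370)))
print("peg top",tri(c,T(143,226),s,S(268,57)), "rib top", tri(c,T(507,308),s,S(222,256)))
E
```

```text
[[0.60125941 0.11771116 0.1       ]
 [0.57802763 0.0101023  0.1       ]
 [0.49712851 0.02654349 0.1       ]
 [0.52175876 0.13294316 0.1       ]] [0.54954358 0.07182503 0.1       ]
[[ 0.53571872 -0.0007651   0.11      ]
 [ 0.52258759 -0.10931645  0.11      ]
 [ 0.44447568 -0.10338109  0.11      ]
 [ 0.45621454  0.008316    0.11      ]] [ 0.48974913 -0.05128666  0.11      ]
[np.float64(110.08806465856942), np.float64(82.55289254745965), np.float64(109.2132737525841), np.float64(80.94669119012978)]
[np.float64(77.81733654556288), np.float64(76.96628781318205), np.float64(-10.846193303422005), np.float64(-11.487807990953032)]
[np.float64(109.34268219653998), np.float64(78.33708780037477), np.float64(112.3122488567162), np.float64(80.02112987888826)]
[np.float64(83.10261537243902), np.float64(84.00049572649249), np.float64(-6.516182602436725), np.float64(-4.345290860147966)]
[[ 0.61191203  0.17325777  0.112     ]
 [ 0.53126711 -0.19584011  0.112     ]] 77.67502262417212
[[ 0.47457862  0.20549062  0.1       ]
 [ 0.39398219 -0.16421307  0.1       ]]
(array([0.57729614, 0.01003495, 0.10266184]), np.float64(0.0005663678550831755))
(array([0.49831454, 0.02650002, 0.10233509]), np.float64(0.0028305276122404313))
tray corners (array([ 0.4452512 , -0.10347478,  0.1083217 ]), np.float64(0.0013529014866038313)) (array([ 0.52475409, -0.10942194,  0.10827215]), np.float64(0.0038803859721212317))
peg top (array([0.53003774, 0.14809817, 0.14481095]), np.float64(0.0020552540632520562)) rib top (array([ 0.49000866, -0.05122254,  0.14525678]), np.float64(0.0020351569570169737))
```

Request:
jog_arm([
  [8,-28,0,0.6],
  [8,-28,0,0.6],
  [8,-28,0,0.6],
  [8,-28,0,0.6],
  [8,-28,0,0.6],
  [8,-28,0,0.6],
  [8,-28,0,0.6],
  [8,-28,0,0.6],
  [8,-28,0,0.6],
  [8,-28,0,0.6],
], fingers=60)

```text
clock: 0.98
tool_pos: [0.365, 0.3304, 0.2265]
orientation: [180.0, 0.0, -18.9]
force: [0.6, -0.3, -0.4]
opening: 0.06
```

Request:
jog_arm([
  [8,-32,-2,0.7],
  [8,-32,-2,0.7],
  [8,-32,-2,0.7],
  [8,-32,-3,0.7],
  [8,-32,-3,0.7],
  [8,-32,-3,0.7],
  [8,-32,-3,0.7],
  [8,-32,-3,0.7],
  [8,-20,-2,0.7],
  [8,0,-2,0],
])

```text
clock: 1.82
tool_pos: [0.4444, 0.0528, 0.2014]
orientation: [180.0, 0.0, -12.8]
force: [-0.6, -0.3, -0.4]
opening: 0.0603
```

```bash
python3 - <<'E'
from h import *
import time
c=cam("wrist"); o=get_obs(); print(o["clock"],o["tool_pos"],o["orientation"],o["qvel"].round(1),o["force"])
c=cam("wrist"); keep(c,"w1"); print(c["C"])
E
```

```text
1.8667 [0.44603467 0.0543677  0.20107707] [ 1.79978797e+02  2.76099761e-03 -1.28184533e+01] [ 3.  -0.4 -0.2 -0.1 -0.4 -3.6] [ 1.68319228  0.42428125 -0.31457464]
[0.52068961 0.03763873 0.3582232 ]
```

View pics/w1.png

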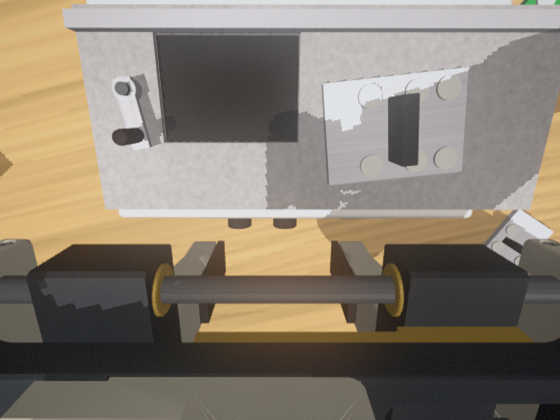

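Wrist view: the pocket spans roughly (157,34)–(299,143). The tray corners are about (323,84), (466,70), (464,172), (328,184), and the rib top is about (403,130). The catch pivot is at (124,88), the peg at (125,137), and the fence's lower edge runs along row ~28.

```bash
python3 - <<'E'
from h import *
c=load("w1"); 
def z(n,x0,y0,x1,y1,k):
    cv2.imwrite(f"pics/{n}.png",cv2.resize(c["im"][y0:y1,x0:x1],None,fx=k,fy=k,interpolation=cv2.INTER_CUBIC)[...,::-1])
z("w1a",90,5,310,155,3.6 and 3); z("w1b",305,50,485,200,4)
z("w1c",95,65,165,165,5)
E
```

```text
(no output)
```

View pics/w1a.png

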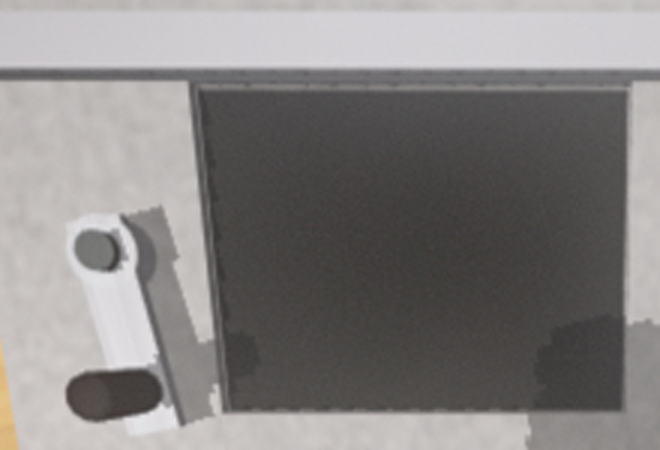

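View pics/w1b.png

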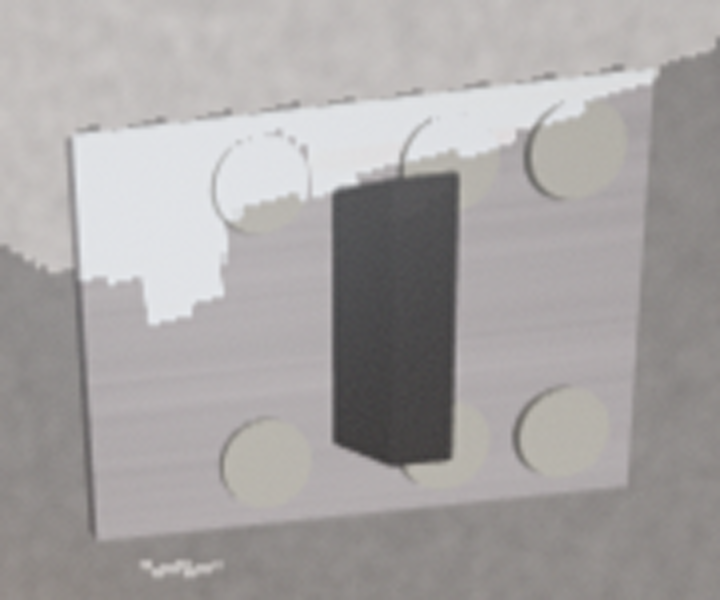

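View pics/w1c.png

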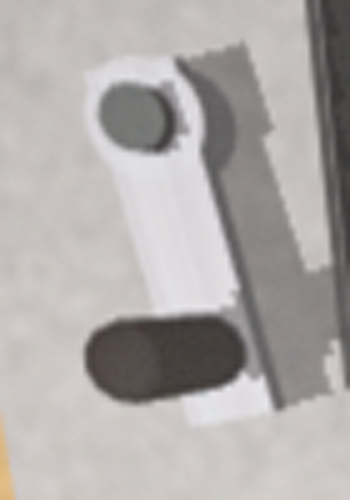

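```bash
cat > m.py <<'E'
from h import *
c=load("w1")
A=lambda a,b:(90+a/3-.33,5+b/3-.33); B=lambda a,b:(305+a/4-.37,50+b/4-.37); D=lambda a,b:(95+a/5-.4,65+b/5-.4)
pk=np.array([onz(c,*A(*p),.1) for p in[(190,83),(631,83),(625,411),(223,411)]])
tr=np.array([onz(c,*B(*p),.11) for p in[(72,137),(655,70),(628,487),(98,540)]])
rb=np.array([onz(c,*B(*p),.14) for p in[(393,187),(460,172),(452,460),(395,466)]])
fe=np.array([onz(c,*A(*p),.112) for p in[(0,70),(660,70)]])
for n,q in(("pk",pk),("tr",tr),("rib",rb)):
    print(n,q.mean(0).round(4),[round(np.linalg.norm(q[i]-q[(i+1)%4])*1000,1) for i in range(4)],
    [np.degrees(np.arctan2(*(d[[1,0]]))).round(2) for d in (q[0]-q[1],q[3]-q[2],q[0]-q[3],q[1]-q[2])])
print("fence",fe,np.degrees(np.arctan2(*(fe[0]-fe[1])[[1,0]])))
peg=onz(c,*D(128,358),.141); piv=onz(c,*D(135,115),.115); print("peg",peg,"pivot",piv, np.linalg.norm((peg-piv)[:2]))
th=np.radians(-12.4); ex=np.array([np.cos(th),np.sin(th),0]); ey=np.array([-ex[1],ex[0],0])
O=pk.mean(0)
for n,p in(("tray",tr.mean(0)),("rib",rb.mean(0)),("fence0",fe[0]),("fence1",fe[1]),("peg",peg),("piv",piv)):
    print(n,((p-O)@ex*1000).round(1),((p-O)@ey*1000).round(1))
for p in tr: print("trcorner",((p-O)@ex*1000).round(1),((p-O)@ey*1000).round(1))
for p in pk: print("pkcorner",((p-O)@ex*1000).round(1),((p-O)@ey*1000).round(1))
E
python3 m.py
python3 - <<'E'
from m import *
t=load("top0")
print("2view peg",tri(c,D(128,358),t,(218.2,199.8)),"rib",tri(c,B(425,321),t,(291,216.2)))
E
```

```text
pk [0.5487 0.0709 0.1   ] [np.float64(111.7), np.float64(81.6), np.float64(112.1), np.float64(81.5)] [np.float64(77.16), np.float64(77.16), np.float64(-13.08), np.float64(-12.8)]
tr [ 0.4898 -0.0513  0.11  ] [np.float64(109.8), np.float64(79.7), np.float64(109.6), np.float64(79.1)] [np.float64(83.3), np.float64(83.02), np.float64(-6.47), np.float64(-6.62)]
rib [ 0.4898 -0.0512  0.14  ] [np.float64(11.3), np.float64(49.1), np.float64(10.2), np.float64(47.9)] [np.float64(89.36), np.float64(83.26), np.float64(-5.68), np.float64(-6.9)]
fence [[0.60992531 0.15620743 0.112     ]
 [0.5746416  0.00137159 0.112     ]] 77.16275523369251
peg [0.53169895 0.14794627 0.141     ] pivot [0.56633914 0.14707476 0.115     ] 0.03465115204766279
tray -31.3 -132.0
rib -31.3 -131.9
fence0 41.5 96.5
fence1 40.3 -62.3
peg -33.1 71.6
piv 0.9 78.2
trcorner 2.8 -73.3
trcorner 13.7 -182.6
trcorner -65.6 -190.6
trcorner -75.9 -81.5
pkcorner 41.2 55.5
pkcorner 40.3 -56.2
pkcorner -41.2 -55.7
pkcorner -40.3 56.4
pk [0.5487 0.0709 0.1   ] [np.float64(111.7), np.float64(81.6), np.float64(112.1), np.float64(81.5)] [np
[... 369 characters left out ...]
(89.36), np.float64(83.26), np.float64(-5.68), np.float64(-6.9)]
fence [[0.60992531 0.15620743 0.112     ]
 [0.5746416  0.00137159 0.112     ]] 77.16275523369251
peg [0.53169895 0.14794627 0.141     ] pivot [0.56633914 0.14707476 0.115     ] 0.03465115204766279
tray -31.3 -132.0
rib -31.3 -131.9
fence0 41.5 96.5
fence1 40.3 -62.3
peg -33.1 71.6
piv 0.9 78.2
trcorner 2.8 -73.3
trcorner 13.7 -182.6
trcorner -65.6 -190.6
trcorner -75.9 -81.5
pkcorner 41.2 55.5
pkcorner 40.3 -56.2
pkcorner -41.2 -55.7
pkcorner -40.3 56.4
2view peg (array([0.53089933, 0.14927926, 0.13780413]), np.float64(0.001978113261978633)) rib (array([ 0.49004035, -0.05167687,  0.13852131]), np.float64(0.0009200798437548188))
```

Request:
jog_arm([
  [4.4,-10.6,0,-7],
  [4.4,-10.6,0,-7],
  [4.4,-10.6,0,-7],
  [4.4,-10.6,0,-7],
  [4.4,-10.6,0,-7],
  [4.4,-10.6,0,-7],
  [4.4,-10.6,0,-7],
  [4.4,-10.6,0,-7],
  [4.4,-10.6,0,-7],
  [4.4,-10.6,0,-7],
], fingers=57)

```text
clock: 2.75
tool_pos: [0.4891, -0.0494, 0.2016]
orientation: [180.0, 0.0, -83.0]
force: [1.2, 0.9, 0.2]
opening: 0.0571
```

Request:
jog_arm([
  [0,0,-5,-7],
  [0,0,-5,-7],
  [0,0,-5,-6],
  [0,0,-5,0],
  [0,0,-5,0],
  [0,0,-5,0],
  [0,0,0,0],
  [0,0,0,0],
  [0,0,0,0],
  [0,0,0,0],
])

```text
clock: 3.58
tool_pos: [0.4892, -0.05, 0.1719]
orientation: [-180.0, 0.0, -102.6]
force: [0.1, 0.5, 0.2]
opening: 0.0571
```

```bash
python3 - <<'E'
from h import *
o=get_obs(); print(o["clock"],o["tool_pos"],o["orientation"],o["joint_pos"].round(1),o["opening"])
c=cam("wrist"); keep(c,"w2")
c=cam("side"); keep(c,"s2"); cv2.imwrite("pics/s2z.png",cv2.resize(c["im"][130:270,200:340],None,fx=4,fy=4)[...,::-1])
E
```

```text
3.5833 [ 0.48917601 -0.05004245  0.17186308] [-1.79970671e+02  1.10360546e-02 -1.02630365e+02] [ 17.1   5.8 -26.5   0.  -57.7 -29.8] 0.05710809313013917
```

View pics/w2.png

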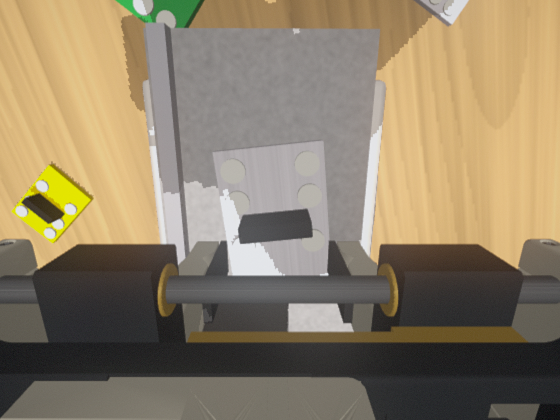

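View pics/s2z.png

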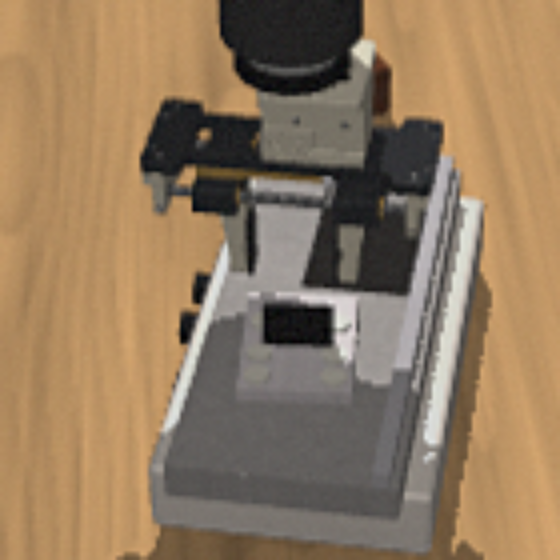

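Wrist view: the rib (238–312, row 225) sits midway between the fingertips (~205 and ~345). I'll descend around it.

Request:
jog_arm([
  [0.5,-1.2,-7,-0.2],
  [0,0,-7,0],
  [0,0,-7,0],
  [0,0,-7,0],
  [0,0,-7,0],
  [0,0,-6,0],
  [0,0,-6,0],
  [0,0,-4,0],
  [0,0,-1,0],
  [0,0,0,0],
])

```text
clock: 4.52
tool_pos: [0.4893, -0.0513, 0.1192]
orientation: [180.0, -0.0, -102.9]
force: [1.5, 0.3, -0.3]
opening: 0.057
```

Request:
jog_arm([
  [1.0,-0.2,0,0],
  [1.0,-0.2,0,0],
  [1.0,-0.2,0,0],
  [1.0,-0.2,0,0],
  [1.0,-0.3,0,0],
  [1.0,-0.2,0,0],
  [1.0,-0.2,0,0],
  [1.0,-0.3,0,0],
  [1.0,-0.2,0,0],
  [1.0,-0.2,0,0],
])

```text
clock: 5.35
tool_pos: [0.4994, -0.0536, 0.1196]
orientation: [180.0, -0.0, -102.9]
force: [-4.4, 0.3, 2.9]
opening: 0.0571
```

```bash
python3 - <<'E'
from h import *
o=get_obs(); print(o["clock"],o["tool_pos"],o["orientation"],o["force"],o["opening"])
c=cam("wrist"); keep(c,"w3")
c=cam("side"); keep(c,"s3"); cv2.imwrite("pics/s3z.png",cv2.resize(c["im"][130:270,200:340],None,fx=4,fy=4)[...,::-1])
E
```

```text
5.35 [ 0.49935585 -0.05361988  0.11955992] [ 1.79982885e+02 -9.04532844e-03 -1.02873187e+02] [-4.41829945  0.34185354  2.87254203] 0.05708879038580858
```

View pics/w3.png

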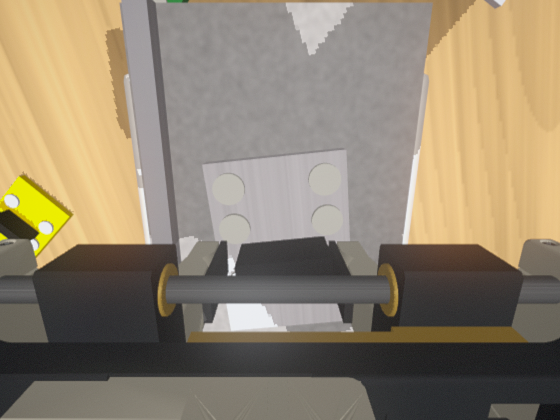

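View pics/s3z.png

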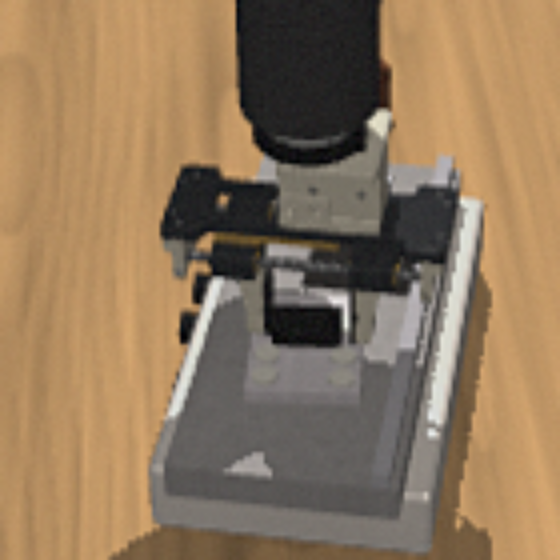

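Request:
jog_arm([
  [1.2,-0.3,0,0],
  [1.2,-0.3,0,0],
  [1.2,-0.3,0,0],
  [1.2,-0.2,0,0],
  [1.2,-0.3,0,0],
  [1.2,-0.3,0,0],
  [1.2,-0.2,0,0],
  [1.2,-0.3,0,0],
  [1.2,-0.3,0,0],
  [1.2,-0.2,0,0],
])

```text
clock: 6.28
tool_pos: [0.5116, -0.0563, 0.1195]
orientation: [180.0, 0.0, -102.9]
force: [-2.4, 0.5, 1.6]
opening: 0.057
```

```bash
python3 - <<'E'
from h import *
o=get_obs(); print(o["clock"],o["tool_pos"],o["orientation"],o["force"],o["moment"])
c=cam("wrist"); keep(c,"w4"); cv2.imwrite("pics/w4z.png",cv2.resize(c["im"][40:250,110:440],None,fx=2.4,fy=2.4,interpolation=cv2.INTER_CUBIC)[...,::-1])
E
```

```text
6.2833 [ 0.51157391 -0.056266    0.11953228] [ 1.79999982e+02  2.86776136e-04 -1.02872794e+02] [-2.35077859  0.5063961   1.56539513] [0.29970358 0.9636814  0.023395  ]
```

View pics/w4z.png

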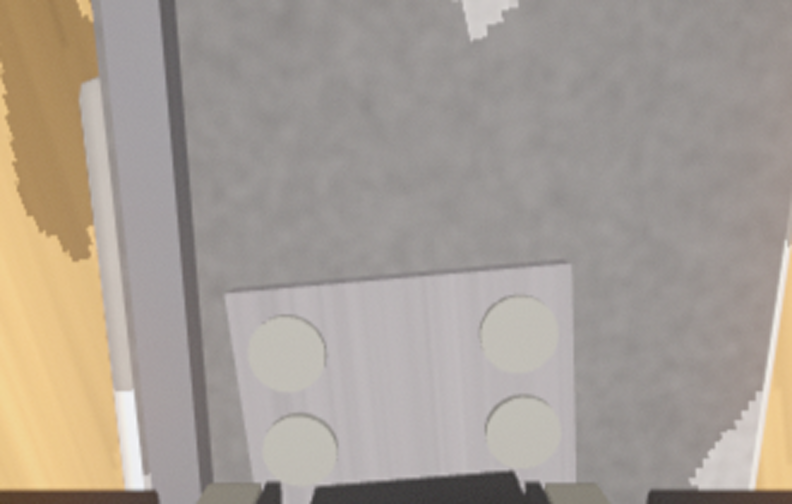

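Wrist view (zoomed): the tray's rear corners are at (228,293) and (570,263), and the fence's base edge runs from about (186,130) to (212,490). The tray is still turned a little and hasn't touched the fence.

```bash
cat >> h.py <<'E'
TH=np.radians(-12.8); EX=np.array([np.cos(TH),np.sin(TH),0]); EY=np.array([-EX[1],EX[0],0]); O=np.array([.5487,.0709,.1])
def sh(p): d=np.array(p)-O; return np.array([d@EX,d@EY,d[2]])*1000
E
python3 - <<'E'
from h import *
c=load("w4"); Z=lambda a,b:(110+a/2.4-.3,40+b/2.4-.3)
P=[onz(c,*Z(*p),.11) for p in((228,293),(570,263))]
Q=[onz(c,*Z(*p),.11) for p in((252,470),(575,470))]
F=[onz(c,*Z(*p),.1) for p in((186,130),(212,490))]
G=[onz(c,*Z(*p),.112) for p in((163,20),(201,490))]
for p in P+Q+F+G: print(sh(p).round(1))
print("tray yaw rel",np.degrees(np.arctan2(*(sh(P[0])-sh(P[1]))[[1,0]])))
print("tool",sh([.51157,-.05627,.1195]))
E
```

```text
[  31.5 -184.7   10. ]
[ -46.5 -191.4   10. ]
[  28.6 -141.2   10. ]
[ -50.9 -141.    10. ]
[  40.9 -220.5    0. ]
[  41.7 -131.5   -0. ]
[  40.4 -240.9   12. ]
[  41.  -136.7   12. ]
tray yaw rel 4.877637352928226
tool [  -8.03297308 -132.2358391    19.5       ]
```

Request:
jog_arm([
  [1.0,-0.2,0,0],
  [1.0,-0.2,0,0],
  [1.0,-0.2,0,0],
  [1.0,-0.3,0,0],
  [1.0,-0.2,0,0],
  [0.8,-0.2,0,0],
  [0.7,-0.1,0,0],
  [0.6,-0.2,0,0],
  [0.6,-0.1,0,0],
  [0.5,-0.1,0,0],
])

```text
clock: 7.17
tool_pos: [0.5197, -0.058, 0.1195]
orientation: [180.0, -0.0, -102.9]
force: [-0.9, -0.2, 1.6]
opening: 0.057
```

Request:
jog_arm([
  [0.4,-0.1,0,0],
  [0.3,-0.1,0,0],
  [0.3,0,0,0],
  [0.3,-0.1,0,0],
  [0.3,-0.1,0,0],
  [0.3,0,0,0],
  [0.2,-0.1,0,0],
  [0.2,0,0,0],
  [0,0,0,0],
  [0,0,0,0],
])

```text
clock: 8.0
tool_pos: [0.5212, -0.0583, 0.1195]
orientation: [179.9, -0.0, -102.9]
force: [-5.2, 3.5, 3.6]
opening: 0.0569
```

```bash
python3 - <<'E'
from h import *
o=get_obs(); print(o["clock"],sh(o["tool_pos"]),o["orientation"],o["force"],o["moment"])
c=cam("wrist"); keep(c,"w5"); cv2.imwrite("pics/w5z.png",cv2.resize(c["im"][40:250,110:440],None,fx=2.4,fy=2.4,interpolation=cv2.INTER_CUBIC)[...,::-1])
E
```

```text
8.0 [   1.82758328 -132.11666617   19.49601433] [ 1.79927088e+02 -9.43419655e-04 -1.02879182e+02] [-5.24624835  3.51582303  3.60332253] [ 1.17793749  2.13680605 -0.06100208]
```

View pics/w5z.png

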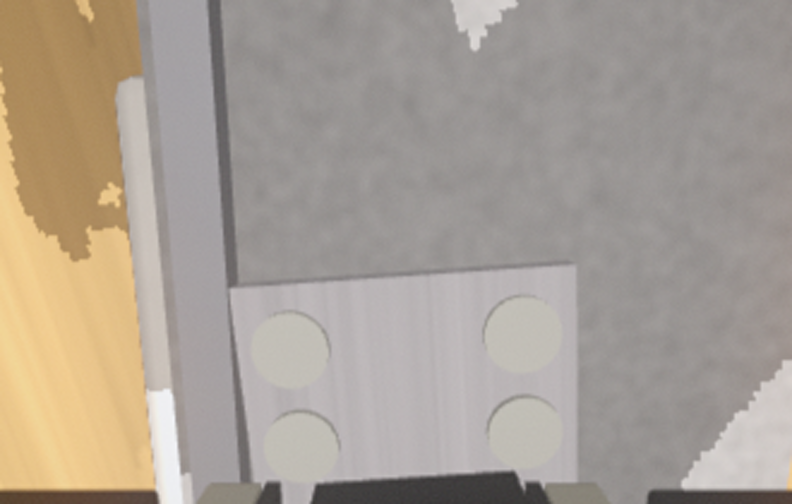

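Request:
jog_arm([
  [0.2,0,0,0],
  [0.2,0,0,0],
  [0.2,-0.1,0,0],
  [0.2,-0.1,0,0],
  [0.2,0,0,0],
  [0.2,-0.1,0,0],
  [0,0,0,0],
  [0,0,0,0],
  [0,0,0,0],
  [0,0,0,0],
])

```text
clock: 8.88
tool_pos: [0.5224, -0.0584, 0.1195]
orientation: [179.9, 0.0, -102.9]
force: [-5.8, 4.9, 5.2]
opening: 0.0572
```

```bash
python3 - <<'E'
from h import *
o=get_obs(); print(o["clock"],sh(o["tool_pos"]),o["orientation"],o["force"],o["moment"])
c=cam("wrist"); keep(c,"w6"); cv2.imwrite("pics/w6z.png",cv2.resize(c["im"][40:250,110:440],None,fx=2.4,fy=2.4,interpolation=cv2.INTER_CUBIC)[...,::-1])
E
```

```text
8.8833 [   2.99172064 -131.91346931   19.49147832] [ 1.79924608e+02  1.89883348e-02 -1.02887485e+02] [-5.83110359  4.90283158  5.2386233 ] [ 1.80415306  2.31378094 -0.03008924]
```

View pics/w6z.png

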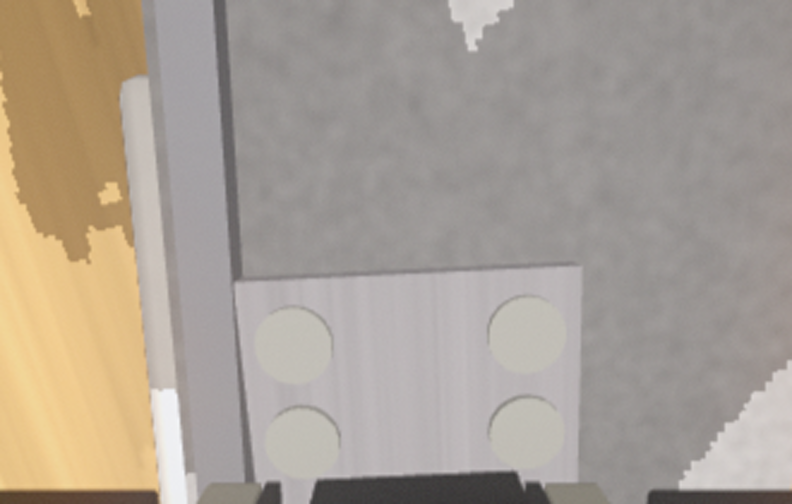

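The tray is turning in along the fence, with its slope down from about 4° to 2.5°. I'll continue gently.

Request:
jog_arm([
  [0.2,0,0,0],
  [0.2,0,0,0],
  [0.2,-0.1,0,0],
  [0.2,-0.1,0,0],
  [0.2,0,0,0],
  [0.1,-0.1,0,0],
  [0,0,0,0],
  [0,0,0,0],
  [0,0,0,0],
  [0,0,0,0],
])

```text
clock: 9.77
tool_pos: [0.5236, -0.0586, 0.1195]
orientation: [179.9, 0.0, -102.9]
force: [-4.9, 5.0, 4.3]
opening: 0.0574
```

```bash
python3 - <<'E'
from h import *
o=get_obs(); print(o["clock"],sh(o["tool_pos"]),o["orientation"],o["force"],o["moment"])
c=cam("wrist"); keep(c,"w7"); cv2.imwrite("pics/w7z.png",cv2.resize(c["im"][40:250,110:440],None,fx=2.4,fy=2.4,interpolation=cv2.INTER_CUBIC)[...,::-1])
E
```

```text
9.7667 [   4.24889837 -131.85790152   19.50912941] [ 1.79936369e+02  2.58966689e-02 -1.02883936e+02] [-4.90471349  5.04868187  4.3290317 ] [ 1.87060766  2.21142047 -0.07894652]
```

View pics/w7z.png

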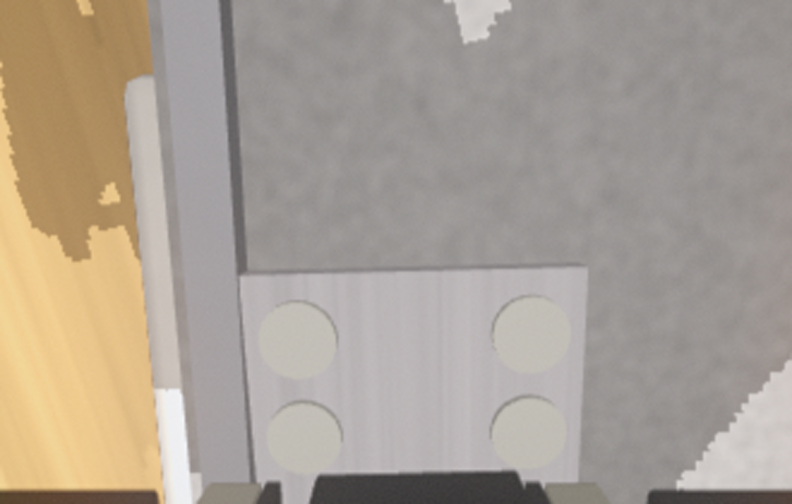

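Request:
jog_arm([
  [0.2,0,0,0],
  [0.2,-0.1,0,0],
  [0.2,0,0,0],
  [0.1,-0.1,0,0],
  [0,0,0,0],
  [0,0,0,0],
  [0,0,0,0],
  [0,0,0,0],
  [0,0,0,0],
  [0,0,0,0],
])

```text
clock: 10.65
tool_pos: [0.5243, -0.0588, 0.1195]
orientation: [179.9, 0.0, -102.9]
force: [-5.8, 5.4, 4.4]
opening: 0.057
```

```bash
python3 - <<'E'
from h import *
o=get_obs(); print(o["clock"],sh(o["tool_pos"]),o["orientation"],o["force"],o["moment"])
c=cam("wrist"); keep(c,"w8"); cv2.imwrite("pics/w8z.png",cv2.resize(c["im"][40:250,110:440],None,fx=2.4,fy=2.4,interpolation=cv2.INTER_CUBIC)[...,::-1])
E
```

```text
10.65 [   4.93101496 -131.87891608   19.50956799] [ 1.79932407e+02  2.81538000e-02 -1.02884046e+02] [-5.84471534  5.38162877  4.37927875] [ 1.94713226  2.26224331 -0.0805645 ]
```

View pics/w8z.png

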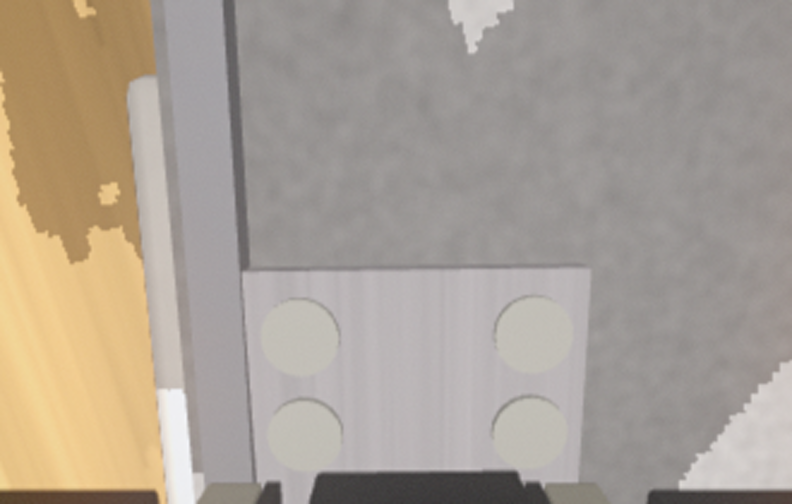

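The tray is flush with the fence: its rear corners at (244,270) and (588,268) give a slope of about 0.3°.

Request:
jog_arm([
  [-1,0.2,0,0],
  [-1,0.2,0,0],
  [-1,0.2,0,0],
  [-0.5,0.2,5,0],
  [0,0,8,0],
  [0,0,9,0],
  [0,0,9,0],
  [0,0,8,0],
  [0,0,4,0],
  [0,0,0,0],
])

```text
clock: 11.53
tool_pos: [0.5222, -0.0584, 0.1641]
orientation: [-179.9, 0.1, -102.9]
force: [0.8, 0.0, -0.5]
opening: 0.0567
```

```bash
python3 - <<'E'
from h import *
o=get_obs(); print(o["clock"],o["tool_pos"],sh(o["tool_pos"]),o["force"])
c=load("w8"); Z=lambda a,b:(110+a/2.4-.3,40+b/2.4-.3)
for p in((244,270),(588,268),(252,440)): print(sh(onz(c,*Z(*p),.11)).round(1))
c=cam("wrist"); keep(c,"w9")
E
```

```text
11.5333 [ 0.5222212  -0.05840144  0.16410099] [   2.82575687 -131.95455806   64.10098672] [ 0.82701813  0.00227055 -0.51251297]
[  40.4 -189.6   10. ]
[ -37.7 -189.9   10. ]
[  41.1 -148.7   10. ]
```

View pics/w9.png

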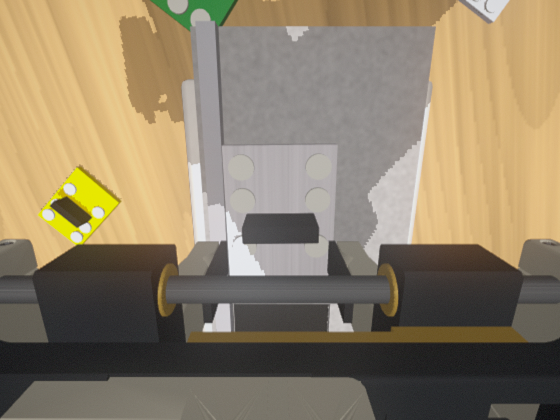

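Request:
jog_arm([
  [-0.5,-0.5,1,7],
  [-0.5,-0.5,0,7],
  [-0.5,-0.5,0,7],
  [-0.5,-0.9,0,7],
  [0,0,0,7],
  [0,0,0,7],
  [0,0,0,7],
  [0,0,0,7],
  [0,0,0,7],
  [0,0,0,7],
], fingers=22)

```text
clock: 12.42
tool_pos: [0.5191, -0.0609, 0.1629]
orientation: [180.0, 0.1, -32.5]
force: [-0.1, 0.7, 0.3]
opening: 0.0225
```

Request:
jog_arm([
  [0,0,0,7],
  [0,0,0,7],
  [0,0,0,6.1],
  [0,0,0,0],
  [0,0,0,0],
  [0,0,0,0],
  [0,0,0,0],
  [0,0,0,0],
  [0,0,0,0],
  [0,0,0,0],
])

```text
clock: 13.25
tool_pos: [0.5195, -0.0609, 0.1635]
orientation: [-180.0, 0.0, -12.8]
force: [-0.1, -1.4, 1.0]
opening: 0.0218
```

```bash
python3 - <<'E'
from h import *
o=get_obs(); print(o["clock"],o["tool_pos"],o["orientation"],sh(o["tool_pos"]),o["force"],o["opening"],o["joint_pos"].round(1))
c=cam("wrist"); keep(c,"w10")
c=cam("side"); keep(c,"s10"); cv2.imwrite("pics/s10z.png",cv2.resize(c["im"][130:270,200:340],None,fx=4,fy=4)[...,::-1])
E
```

```text
13.25 [ 0.51945226 -0.06091077  0.16353924] [-1.79998642e+02  1.25082492e-03 -1.28099205e+01] [   0.68156673 -135.01497782   63.53924267] [-0.13570784 -1.39245843  0.98133534] 0.021801519886121102 [ 14.8   9.3 -23.5  -0.  -57.2  62.4]
```

View pics/w10.png

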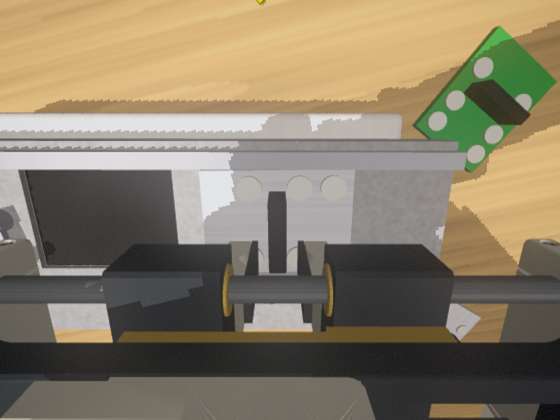

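View pics/s10z.png

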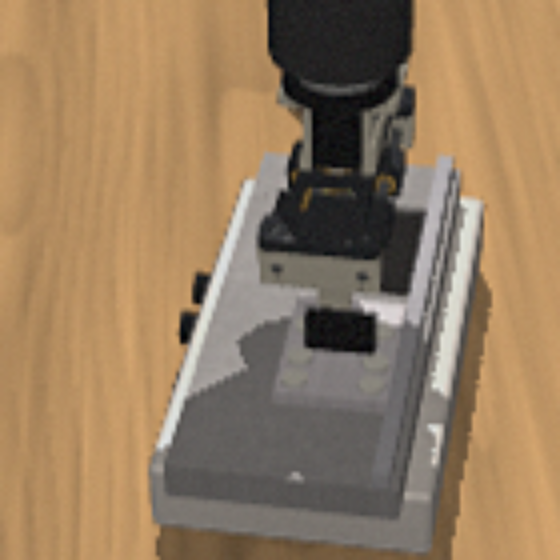

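The rib (cols 268–286) is centred between the fingers (252 and 303), so I'll descend and push along +y.

Request:
jog_arm([
  [0,0,-6,0],
  [0,0,-6,0],
  [0,0,-6,0],
  [0,0,-6,0],
  [0,0,-6,0],
  [0,0,-6,0],
  [0,0,-4,0],
  [0,0,-2,0],
  [0,0,-0.5,0],
  [0,0,0,0],
])

```text
clock: 14.18
tool_pos: [0.5195, -0.0609, 0.121]
orientation: [180.0, 0.0, -12.8]
force: [0.6, -0.4, 0.3]
opening: 0.0219
```

Request:
jog_arm([
  [0.2,1,0,0],
  [0.3,1,0,0],
  [0.2,1,0,0],
  [0.2,1,0,0],
  [0.2,1,0,0],
  [0.3,1.2,0,0],
  [0.4,1.6,0,0],
  [0.4,1.8,0,0],
  [0.5,2,0,0],
  [0.4,2,0,0],
])

```text
clock: 15.02
tool_pos: [0.5226, -0.0473, 0.1212]
orientation: [180.0, -0.0, -12.8]
force: [-0.7, -3.5, 2.0]
opening: 0.0218
```

```bash
python3 - <<'E'
from h import *
o=get_obs(); print(o["clock"],o["tool_pos"],o["orientation"],sh(o["tool_pos"]),o["force"],o["moment"],o["opening"])
c=cam("wrist"); keep(c,"w11")
E
```

```text
15.0167 [ 0.5226099  -0.04730842  0.12121809] [ 1.79986266e+02 -7.27632310e-03 -1.27686914e+01] [   0.74715204 -121.05108346   21.21809467] [-0.69465944 -3.51817611  1.98078565] [-1.1845936   0.25282069 -0.01195846] 0.02182705012561666
```

View pics/w11.png

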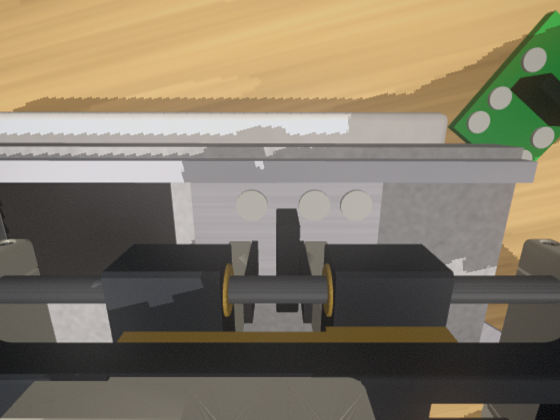

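The tray is pushing with about 3.5 N of drag and stays along the fence. The rib touches the rear (right) finger at (300,270).

Request:
jog_arm([
  [0.6,2.4,0,0],
  [0.5,2.4,0,0],
  [0.6,2.4,0,0],
  [0.5,2.4,0,0],
  [0.6,2.5,0,0],
  [0.5,2.4,0,0],
  [0.6,2.4,0,0],
  [0.5,2.4,0,0],
  [0.6,2.5,0,0],
  [0.5,2.4,0,0],
])

```text
clock: 15.9
tool_pos: [0.5281, -0.0228, 0.121]
orientation: [180.0, 0.0, -12.8]
force: [-0.1, -3.3, 1.8]
opening: 0.022
```

Request:
jog_arm([
  [0.6,2.4,0,0],
  [0.5,2.4,0,0],
  [0.6,2.4,0,0],
  [0.5,2.4,0,0],
  [0.6,2.5,0,0],
  [0.5,2.4,0,0],
  [0.6,2.4,0,0],
  [0.5,2.4,0,0],
  [0.6,2.5,0,0],
  [0.5,2.4,0,0],
])

```text
clock: 16.73
tool_pos: [0.5336, 0.0014, 0.1211]
orientation: [-180.0, -0.0, -12.8]
force: [-0.3, -2.8, 2.3]
opening: 0.0216
```

```bash
python3 - <<'E'
from h import *
o=get_obs(); print(o["clock"],o["tool_pos"],o["orientation"],sh(o["tool_pos"]),o["force"],o["moment"],o["opening"])
c=cam("wrist"); keep(c,"w12")
c=cam("side"); keep(c,"s12"); cv2.imwrite("pics/s12z.png",cv2.resize(c["im"][130:270,200:340],None,fx=4,fy=4)[...,::-1])
E
```

```text
16.7333 [0.53361018 0.00135561 0.12105462] [-1.79996748e+02 -1.61207051e-03 -1.27688615e+01] [  0.69262495 -71.15929403  21.05461517] [-0.33357262 -2.84273333  2.31989044] [-1.14682861  0.22925692  0.0150552 ] 0.021599755799362748
```

View pics/w12.png

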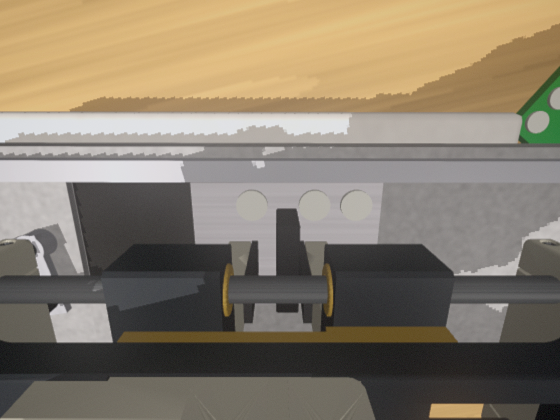

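View pics/s12z.png

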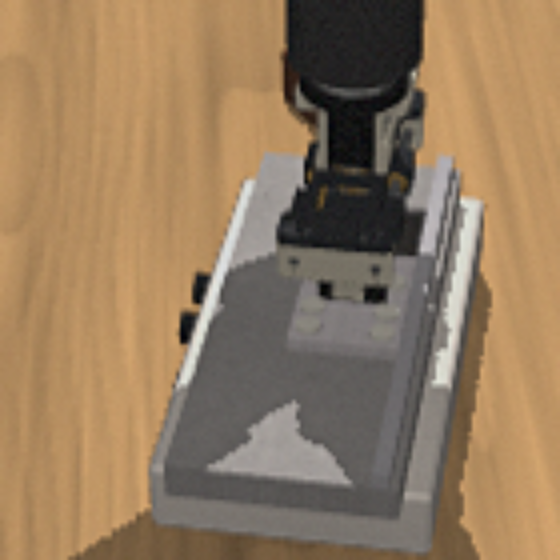

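Tray centre is now at about y −76 relative to the pocket, and its leading edge is over the pocket (its front edge at col 190, pocket's far edge at col 72).

Request:
jog_arm([
  [0.6,2.4,0,0],
  [0.5,2.4,0,0],
  [0.6,2.4,0,0],
  [0.5,2.4,0,0],
  [0.6,2.5,0,0],
  [0.5,2.4,0,0],
  [0.6,2.4,0,0],
  [0.5,2.4,0,0],
  [0.6,2.5,0,0],
  [0.5,2.4,0,0],
])

```text
clock: 17.67
tool_pos: [0.5389, 0.0257, 0.1208]
orientation: [-180.0, 0.0, -12.8]
force: [-0.8, -2.2, -1.1]
opening: 0.022
```

Request:
jog_arm([
  [0.6,2.4,0,0],
  [0.5,2.4,0,0],
  [0.6,2.4,0,0],
  [0.5,2.4,0,0],
  [0.6,2.5,0,0],
  [0.5,2.4,0,0],
  [0.6,2.4,0,0],
  [0.5,2.4,0,0],
  [0.6,2.5,0,0],
  [0.5,2.4,0,0],
])

```text
clock: 18.5
tool_pos: [0.5446, 0.0497, 0.1211]
orientation: [-180.0, -0.0, -12.8]
force: [-0.3, -1.3, -0.2]
opening: 0.0222
```

```bash
python3 - <<'E'
from h import *
o=get_obs(); print(o["clock"],o["tool_pos"],o["orientation"],sh(o["tool_pos"]),o["force"],o["moment"],o["opening"])
c=cam("wrist"); keep(c,"w13")
c=cam("side"); keep(c,"s13"); cv2.imwrite("pics/s13z.png",cv2.resize(c["im"][130:270,200:340],None,fx=4,fy=4)[...,::-1])
E
```

```text
18.5 [0.54463256 0.04974539 0.12107762] [-1.79996644e+02 -3.37559703e-03 -1.27716325e+01] [  0.72040587 -21.53003616  21.0776218 ] [-0.28161695 -1.27179939 -0.2494176 ] [-0.47584431  0.14027473  0.01491222] 0.022227452422591405
```

View pics/w13.png

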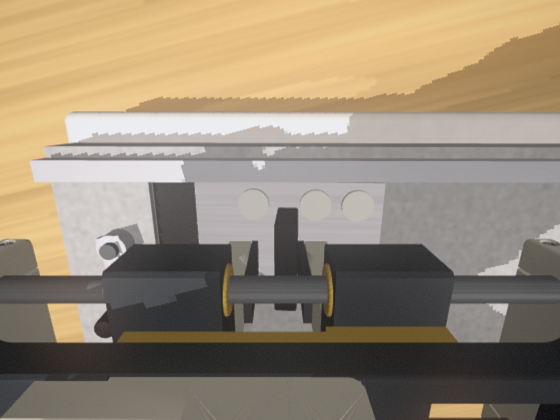

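View pics/s13z.png

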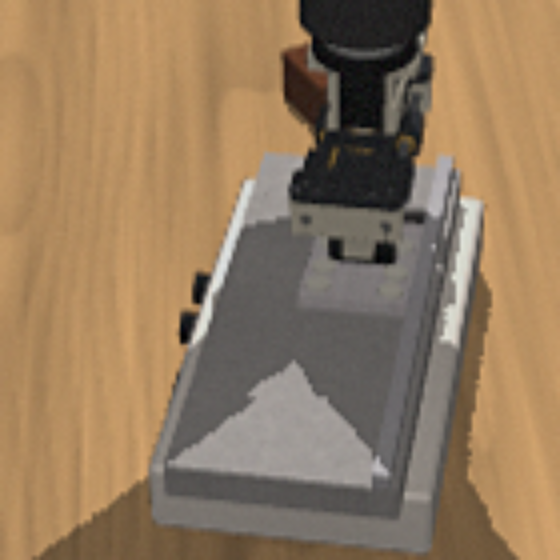

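Request:
jog_arm([
  [0.5,2,0,0],
  [0.4,2,0,0],
  [0.5,2,0,0],
  [0.4,2,0,0],
  [0.4,1.6,0,0],
  [0.3,1.6,0,0],
  [0.3,1.3,0,0],
  [0.3,1.2,0,0],
  [0.2,1,0,0],
  [0.2,1,0,0],
])

```text
clock: 19.43
tool_pos: [0.548, 0.0653, 0.121]
orientation: [180.0, 0.0, -12.8]
force: [0.5, -2.0, -1.4]
opening: 0.022
```

Request:
jog_arm([
  [0.1,0.7,0,0],
  [0.2,0.7,0,0],
  [0.1,0.7,0,0],
  [0.2,0.7,0,0],
  [0.1,0.6,0,0],
  [0.1,0.5,0,0],
  [0.1,0.5,0,0],
  [0.1,0.4,0,0],
  [0,0,0,0],
  [0,0,0,0],
])

```text
clock: 20.27
tool_pos: [0.5491, 0.07, 0.1211]
orientation: [-180.0, -0.0, -12.8]
force: [-0.5, -1.1, -0.8]
opening: 0.0219
```

```bash
python3 - <<'E'
from h import *
o=get_obs(); print(o["clock"],o["tool_pos"],o["orientation"],sh(o["tool_pos"]),o["force"],o["moment"],o["opening"])
c=cam("wrist"); keep(c,"w14")
c=cam("side"); keep(c,"s14"); cv2.imwrite("pics/s14z.png",cv2.resize(c["im"][130:270,200:340],None,fx=4,fy=4)[...,::-1])
E
```

```text
20.2667 [0.54906931 0.0700441  0.12107734] [-1.79993952e+02 -2.51638547e-03 -1.27681059e+01] [ 0.54975996 -0.75281122 21.0773374 ] [-0.52460504 -1.10518601 -0.83840293] [-0.36954067  0.1837266   0.02777651] 0.021867151784741416
```

View pics/w14.png

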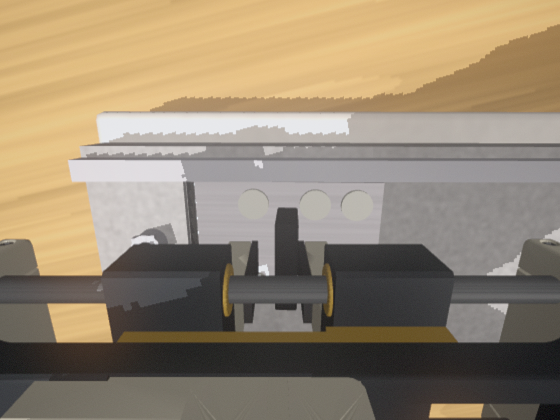

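View pics/s14z.png

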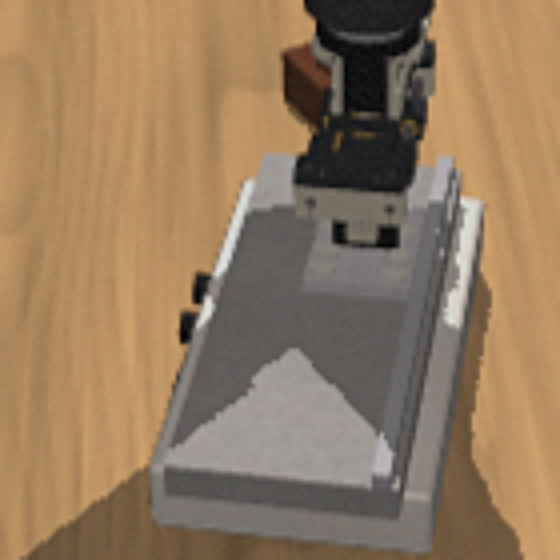

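The gap ahead of the tray is now only about 5 px at cols 186–193, so I'll take the last few millimetres in small steps.

Request:
jog_arm([
  [0.1,0.4,0,0],
  [0.1,0.4,0,0],
  [0.1,0.4,0,0],
  [0.1,0.4,0,0],
  [0.1,0.4,0,0],
  [0.1,0.4,0,0],
  [0.1,0.4,0,0],
  [0.1,0.4,0,0],
  [0,0,0,0],
  [0,0,0,0],
])

```text
clock: 21.2
tool_pos: [0.5499, 0.0733, 0.1211]
orientation: [-180.0, -0.0, -12.8]
force: [-0.1, -0.5, -0.2]
opening: 0.0222
```

```bash
python3 - <<'E'
from h import *
o=get_obs(); print(o["clock"],o["tool_pos"],sh(o["tool_pos"]),o["force"],o["moment"],o["opening"])
c=cam("wrist"); keep(c,"w15"); cv2.imwrite("pics/w15z.png",cv2.resize(c["im"][140:270,140:410],None,fx=2.9,fy=2.9,interpolation=cv2.INTER_CUBIC)[...,::-1])
E
```

```text
21.2 [0.54988638 0.07330483 0.12105763] [ 0.62410633  2.60791293 21.05762705] [-0.12441512 -0.51898707 -0.1630439 ] [-0.40788342  0.14430993  0.01133266] 0.0221995470924967
```

View pics/w15z.png

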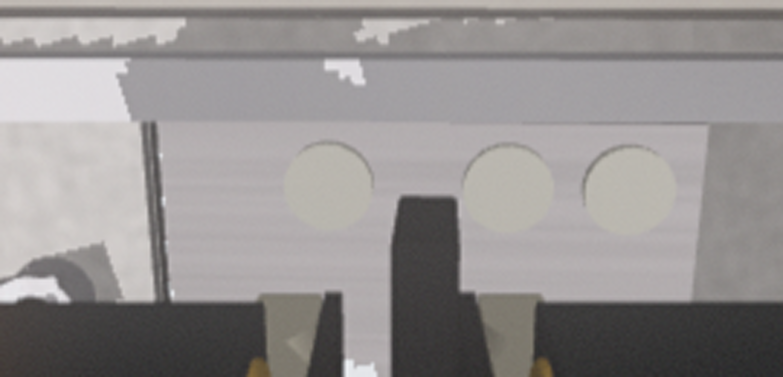

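Request:
jog_arm([
  [0,0.2,0,0],
  [0.1,0.2,0,0],
  [0,0.2,0,0],
  [0.1,0.2,0,0],
  [0,0.2,0,0],
  [0.1,0.2,0,0],
  [0,0,0,0],
  [0,0,0,0],
  [0,0,0,0],
  [0,0,0,0],
])

```text
clock: 22.08
tool_pos: [0.5501, 0.0744, 0.1211]
orientation: [-180.0, 0.0, -12.8]
force: [-1.0, -0.4, -1.3]
opening: 0.0219
```

```bash
python3 - <<'E'
from h import *
o=get_obs(); print(o["clock"],o["tool_pos"],sh(o["tool_pos"]),o["force"],o["moment"],o["opening"])
c=cam("wrist"); keep(c,"w16"); cv2.imwrite("pics/w16z.png",cv2.resize(c["im"][140:270,140:410],None,fx=2.9,fy=2.9,interpolation=cv2.INTER_CUBIC)[...,::-1])
E
```

```text
22.0833 [0.55013283 0.07441382 0.12105735] [ 0.61874004  3.74393602 21.05734507] [-1.02384344 -0.40984918 -1.27379561] [-0.44439055  0.20027285 -0.06821816] 0.021891347187519575
```

View pics/w16z.png

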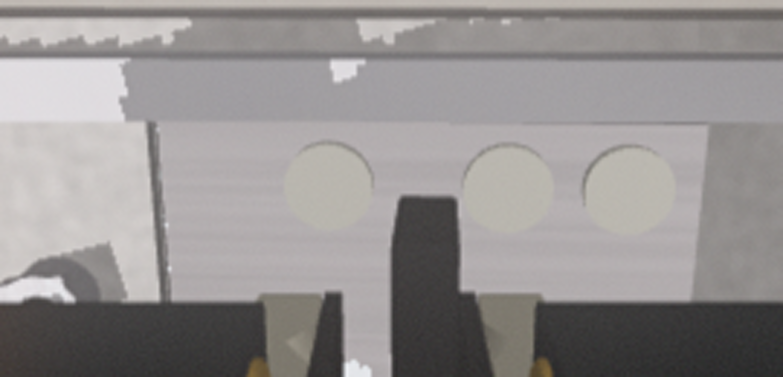

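Request:
jog_arm([
  [0,0.2,0,0],
  [0.1,0.2,0,0],
  [0,0.2,0,0],
  [0.1,0.2,0,0],
  [0,0,0,0],
  [0,0,0,0],
  [0,0,0,0],
  [0,0,0,0],
  [0,0,0,0],
  [0,0,0,0],
])

```text
clock: 22.97
tool_pos: [0.5504, 0.0752, 0.1211]
orientation: [-180.0, -0.0, -12.8]
force: [-0.4, -0.9, -0.8]
opening: 0.0219
```

```bash
python3 - <<'E'
from h import *
o=get_obs(); print(o["clock"],o["tool_pos"],sh(o["tool_pos"]),o["force"],o["moment"],o["opening"])
c=cam("wrist"); keep(c,"w17"); cv2.imwrite("pics/w17z.png",cv2.resize(c["im"][140:270,140:410],None,fx=2.9,fy=2.9,interpolation=cv2.INTER_CUBIC)[...,::-1])
E
```

```text
22.9667 [0.55036533 0.0752121  0.12107584] [ 0.66860428  4.57389025 21.07583693] [-0.37207567 -0.93302714 -0.76856332] [-0.44481558  0.16020214 -0.01423728] 0.02191255992759379
```

View pics/w17z.png

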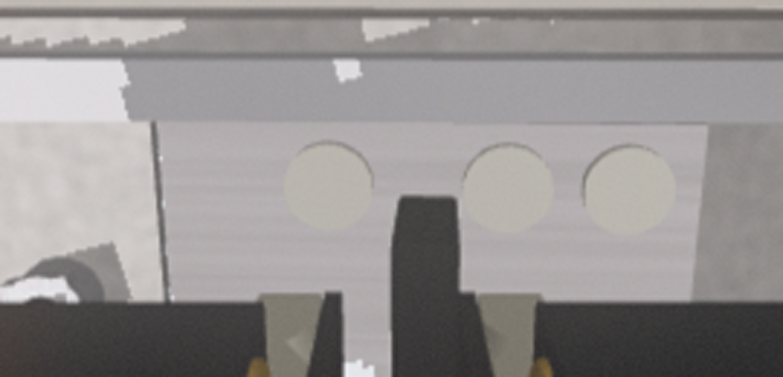

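Request:
jog_arm([
  [0,0.2,0,0],
  [0,0.1,0,0],
  [0.1,0.2,0,0],
  [0,0,0,0],
  [0,0,0,0],
  [0,0,0,0],
  [0,0,0,0],
  [0,0,0,0],
  [0,0,0,0],
  [0,0,0,0],
])

```text
clock: 23.85
tool_pos: [0.5504, 0.0756, 0.1211]
orientation: [180.0, 0.0, -12.8]
force: [-0.7, -1.9, -0.7]
opening: 0.022
```

```bash
python3 - <<'E'
from h import *
o=get_obs(); print(o["clock"],o["tool_pos"],sh(o["tool_pos"]),o["force"],o["moment"],o["opening"])
c=cam("wrist"); keep(c,"w18"); cv2.imwrite("pics/w18z.png",cv2.resize(c["im"][140:270,140:410],None,fx=2.9,fy=2.9,interpolation=cv2.INTER_CUBIC)[...,::-1])
E
```

```text
23.85 [0.55041604 0.07564645 0.1210957 ] [ 0.62183182  5.00868056 21.09569859] [-0.72452112 -1.86623911 -0.74062283] [-0.70857941  0.23102088 -0.02559657] 0.021970955368191766
```

View pics/w18z.png

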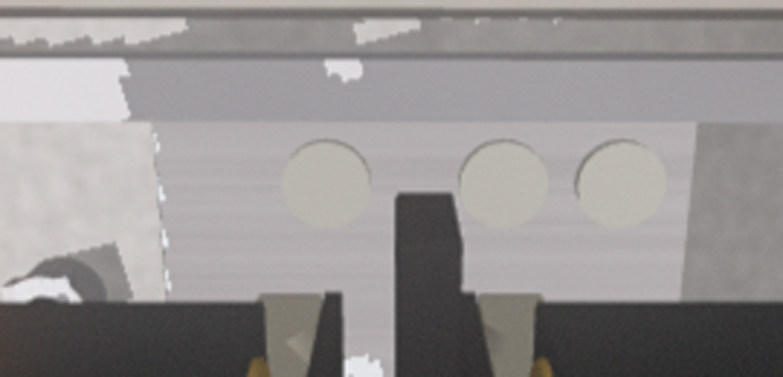

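The tray has dropped: its rear edge and rib shifted, and the front gap has closed. I'll back off, lift clear and check.

Request:
jog_arm([
  [-0.3,-1.2,0,0],
  [-0.3,-1.2,0,0],
  [-0.2,-1.2,0,0],
  [-0.2,-0.8,2,0],
  [0,0,8,0],
  [0,0,12,0],
  [0,0,14,0],
  [0,0,14,0],
  [0,0,14,0],
  [0,0,10,0],
])

```text
clock: 24.73
tool_pos: [0.55, 0.0715, 0.1972]
orientation: [-179.9, -0.1, -12.8]
force: [0.2, 0.0, -0.1]
opening: 0.0222
```

Request:
jog_arm([
  [-10,5,2,0],
  [-10,5,2,0],
  [-10,5,2,0],
  [-10,5,0,0],
  [-10,5,0,0],
  [-10,5,0,0],
  [-6,4,0,0],
  [-4,2,0,0],
  [0,0,0,0],
  [0,0,0,0],
])

```text
clock: 25.57
tool_pos: [0.4795, 0.1076, 0.2012]
orientation: [-180.0, -0.0, -12.7]
force: [0.9, -0.3, 0.2]
opening: 0.0216
```

```bash
python3 - <<'E'
from h import *
o=get_obs(); print(o["clock"],o["tool_pos"],o["orientation"],sh(o["tool_pos"]),o["force"],o["opening"])
c=cam("wrist"); keep(c,"w19"); cv2.imwrite("pics/w19z.png",cv2.resize(c["im"][0:240,60:380],None,fx=2.5,fy=2.5,interpolation=cv2.INTER_CUBIC)[...,::-1])
c=cam("side"); keep(c,"s19"); cv2.imwrite("pics/s19z.png",cv2.resize(c["im"][130:270,200:340],None,fx=4,fy=4,interpolation=cv2.INTER_CUBIC)[...,::-1])
E
```

```text
25.5667 [0.47948781 0.10755488 0.2011895 ] [-1.79994127e+02 -1.75770316e-02 -1.27264324e+01] [-75.61305734  20.41012187 101.18950373] [ 0.88621832 -0.25257615  0.2142252 ] 0.02159918412509667
```

View pics/w19z.png

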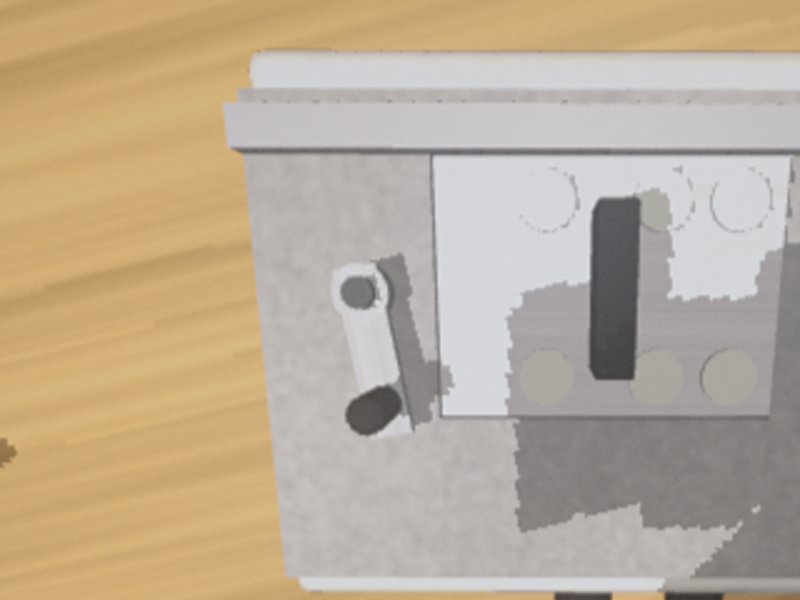

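View pics/s19z.png

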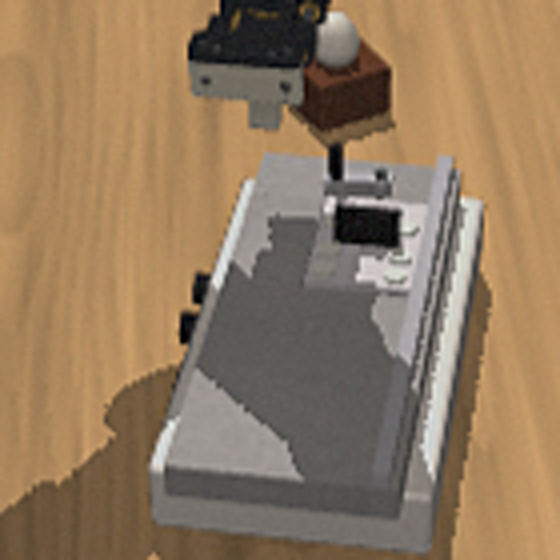

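The tray fills the pocket: its corners are at (432,155), (791,155), (769,416) and (442,414). The peg top is at (371,411) and the pivot at (358,292). I'll measure heights and the catch position.

```bash
python3 - <<'E'
from h import *
c=load("w19"); s=load("s19"); Z=lambda a,b:(60+a/2.5-.3,b/2.5-.3)
S=lambda a,b:(200+a/4-.4,130+b/4-.4)
C=[(432,155),(791,155),(769,416),(442,414)]
for z in(.105,.110):
    q=np.array([onz(c,*Z(*p),z) for p in C]); print(z,[np.linalg.norm(q[i]-q[(i+1)%4]).round(4) for i in range(4)],sh(q.mean(0)).round(1))
for p,zz in zip(C,[.105]*4): print(sh(onz(c,*Z(*p),zz)).round(1))
print("peg",sh(onz(c,*Z(371,411),.141)),"piv",sh(onz(c,*Z(358,292),.115)))
print("bar far",[sh(onz(c,*Z(*p),.112)).round(1) for p in((411,431),(388,290))])
print("rib 2view far-top edges", [ (sh(a).round(1),e.round(4)) for a,e in [tri(c,Z(606,198),s,S(397,207)),tri(c,Z(606,379),s,S(335,204)),]])
print("peg2",[ (sh(a).round(1),e.round(4)) for a,e in [tri(c,Z(371,411),s,S(335,146))]])
E
```

```text
0.105 [np.float64(0.1098), np.float64(0.0801), np.float64(0.1098), np.float64(0.0795)] [0.6 0.2 5. ]
0.11 [np.float64(0.1076), np.float64(0.0786), np.float64(0.1076), np.float64(0.0779)] [ 0.6  0.6 10. ]
[40.4 55.1  5. ]
[ 40.5 -54.7   5. ]
[-39.6 -54.8   5. ]
[-39.  55.   5.]
peg [-32.5178788   70.53245453  41.        ] piv [ 0.25275342 78.13983693 15.        ]
bar far [array([-43.5,  64.5,  12. ]), array([ 0.9, 69.5, 12. ])]
rib 2view far-top edges [(array([24. ,  4.1, 39.9]), np.float64(0.0009)), (array([-23.5,   3. ,  38.4]), np.float64(0.0003))]
peg2 [(array([-32.7,  69.4,  45.9]), np.float64(0.0018))]
```

Request:
jog_arm([
  [8,6,0,1.5],
  [8,6,0,1.5],
  [8,6,0,1.5],
  [8,6,0,1.5],
  [8,6,0,1.5],
  [8,6,0,1.5],
  [4.3,4.2,-8,1.9],
  [0,0,-12,0],
  [0,0,-12,0],
  [0,0,-4,0],
], fingers=22)

```text
clock: 26.5
tool_pos: [0.5313, 0.1468, 0.1629]
orientation: [179.9, 0.2, -1.9]
force: [0.3, -0.7, -0.6]
opening: 0.022
```

Request:
jog_arm([
  [0,0,0,0],
  [0,0,0,0],
  [0,0,0,0],
  [0,0,0,0],
  [0,0,0,0],
  [0,0,0,0],
  [0,0,0,0],
  [0,0,0,0],
  [0,0,0,0],
  [0,0,0,0],
])

```text
clock: 27.33
tool_pos: [0.5317, 0.1475, 0.1651]
orientation: [-180.0, -0.0, -1.9]
force: [0.1, 0.7, -0.3]
opening: 0.0217
```

```bash
python3 - <<'E'
from h import *
o=get_obs(); print(o["clock"],o["tool_pos"],o["orientation"],sh(o["tool_pos"]),o["force"],o["opening"],o["joint_pos"].round(0))
c=cam("wrist"); keep(c,"w20")
c=cam("side"); keep(c,"s20"); cv2.imwrite("pics/s20z.png",cv2.resize(c["im"][110:230,220:340],None,fx=5,fy=5,interpolation=cv2.INTER_CUBIC)[...,::-1])
E
```

```text
27.3333 [0.53172062 0.14750363 0.16508778] [-1.79999306e+02 -3.89914721e-04 -1.86898954e+00] [-33.52885435  70.93822795  65.08778201] [ 0.14245941  0.74190452 -0.34917437] 0.021667348478196534 [ 36.  12. -20.  -0. -58.  52.]
```

View pics/w20.png

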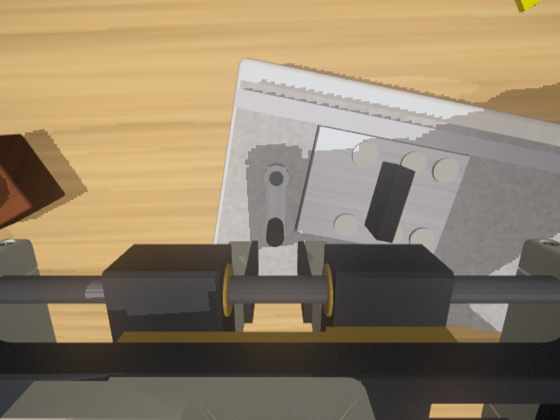

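View pics/s20z.png

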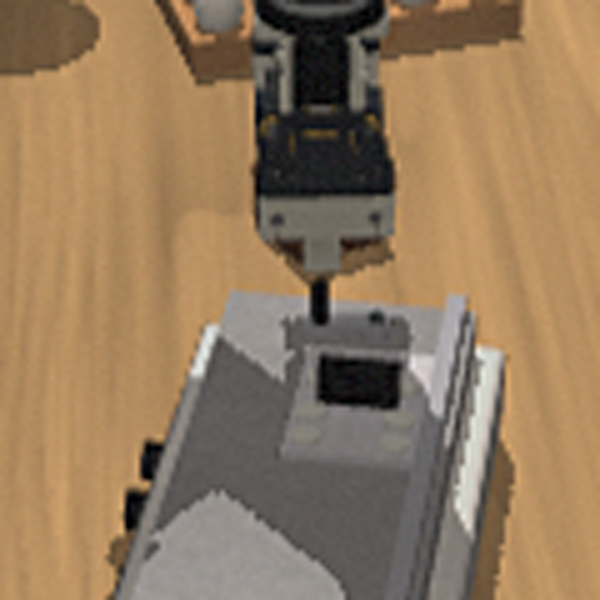

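The bar runs vertically in the image (pivot at col 276, peg at col 275), midway between the fingers (252 and 303). That puts the catch at about 0.19 rad, so I'll descend around the peg.

Request:
jog_arm([
  [0,0,-6,0],
  [0,0,-6,0],
  [0,0,-6,0],
  [0,0,-6,0],
  [0,0,-6,0],
  [0,0,-6,0],
  [0,0,-6,0],
  [0,0,-3,0],
  [0,0,-1,0],
  [0,0,0,0],
])

```text
clock: 28.27
tool_pos: [0.5317, 0.1474, 0.1188]
orientation: [180.0, 0.0, -1.9]
force: [0.4, 0.4, 0.2]
opening: 0.022
```

```bash
python3 - <<'E'
from h import *
o=get_obs(); print(o["clock"],o["tool_pos"],o["orientation"],sh(o["tool_pos"]),o["force"],o["opening"])
# arc plan: 30 steps of 2.8 deg
P=np.array([0.2,78.3]); f=lambda a:P+35*np.array([-np.cos(a),-np.sin(a)])
a0=np.radians(10.9); N=30; last=f(a0)
W=lambda p:p[0]*EX[:2]+p[1]*EY[:2]
prev=W(f(a0)); 
print("start err",f(a0)-sh(o["tool_pos"])[:2])
rows=[]; acc=prev.copy()
for i in range(1,N+1):
    t=W(f(a0+np.radians(2.8)*i)); d=np.round(t-acc,1); acc=acc+d; rows.append([float(d[0]),float(d[1]),0,2.8])
for k in range(3): print(rows[10*k:10*k+10])
E
```

```text
28.2667 [0.53166059 0.1474081  0.1187507 ] [ 1.79977279e+02  2.35349200e-02 -1.86408417e+00] [-33.56622296  70.83176686  18.75069587] [0.36352355 0.44068477 0.20384857] 0.022044853839907744
start err [-0.60233199  0.84989263]
[[-0.0, -1.7, 0, 2.8], [0.1, -1.7, 0, 2.8], [0.1, -1.7, 0, 2.8], [0.2, -1.7, 0, 2.8], [0.4, -1.7, 0, 2.8], [0.4, -1.7, 0, 2.8], [0.4, -1.6, 0, 2.8], [0.6, -1.6, 0, 2.8], [0.6, -1.6, 0, 2.8], [0.7, -1.6, 0, 2.8]]
[[0.8, -1.5, 0, 2.8], [0.9, -1.5, 0, 2.8], [0.9, -1.4, 0, 2.8], [1.0, -1.4, 0, 2.8], [1.1, -1.3, 0, 2.8], [1.1, -1.3, 0, 2.8], [1.2, -1.2, 0, 2.8], [1.3, -1.2, 0, 2.8], [1.3, -1.1, 0, 2.8], [1.4, -1.0, 0, 2.8]]
[[1.4, -1.0, 0, 2.8], [1.4, -0.9, 0, 2.8], [1.5, -0.8, 0, 2.8], [1.6, -0.8, 0, 2.8], [1.5, -0.6, 0, 2.8], [1.6, -0.6, 0, 2.8], [1.7, -0.6, 0, 2.8], [1.6, -0.4, 0, 2.8], [1.7, -0.4, 0, 2.8], [1.7, -0.2, 0, 2.8]]
```

Request:
jog_arm([
  [0,-1.7,0,2.8],
  [0.1,-1.7,0,2.8],
  [0.1,-1.7,0,2.8],
  [0.2,-1.7,0,2.8],
  [0.4,-1.7,0,2.8],
  [0.4,-1.7,0,2.8],
  [0.4,-1.6,0,2.8],
  [0.6,-1.6,0,2.8],
  [0.6,-1.6,0,2.8],
  [0.7,-1.6,0,2.8],
], fingers=16)

```text
clock: 29.1
tool_pos: [0.5356, 0.1312, 0.1195]
orientation: [-180.0, -0.1, 26.3]
force: [-0.3, 0.4, -0.1]
opening: 0.0161
```

```bash
python3 - <<'E'
from h import *
o=get_obs(); print(o["clock"],o["tool_pos"],o["orientation"],sh(o["tool_pos"]),o["force"],o["moment"],o["opening"])
c=cam("wrist"); keep(c,"w21")
E
```

```text
29.1 [0.53561577 0.13122432 0.1194921 ] [-1.79983947e+02 -6.85290639e-02  2.62753923e+01] [-26.12383966  55.92643062  19.4920952 ] [-0.28333397  0.35904963 -0.0770534 ] [ 0.30998396 -0.04846649 -0.00798157] 0.01611301485718374
```

View pics/w21.png

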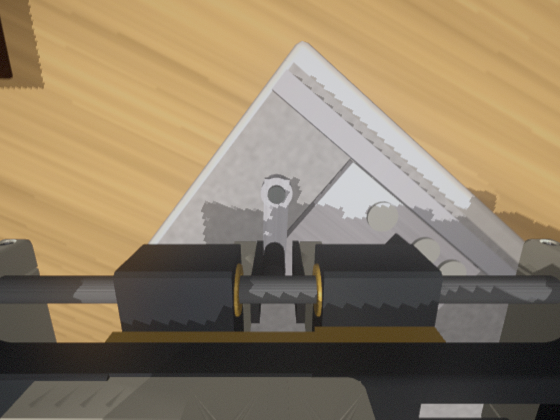

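The catch is following: the bar still runs down the image centre, with the pivot at (276,191) and the peg between the fingers.

Request:
jog_arm([
  [0.8,-1.5,0,2.8],
  [0.9,-1.5,0,2.8],
  [0.9,-1.4,0,2.8],
  [1.0,-1.4,0,2.8],
  [1.1,-1.3,0,2.8],
  [1.1,-1.3,0,2.8],
  [1.2,-1.2,0,2.8],
  [1.3,-1.2,0,2.8],
  [1.3,-1.1,0,2.8],
  [1.4,-1.0,0,2.8],
])

```text
clock: 29.98
tool_pos: [0.5466, 0.1183, 0.1195]
orientation: [180.0, -0.1, 54.2]
force: [-0.7, 0.4, -0.1]
opening: 0.016
```

Request:
jog_arm([
  [1.4,-1.0,0,2.8],
  [1.4,-0.9,0,2.8],
  [1.5,-0.8,0,2.8],
  [1.6,-0.8,0,2.8],
  [1.5,-0.6,0,2.8],
  [1.6,-0.6,0,2.8],
  [0.8,-0.3,0,1.4],
  [0,0,0,0],
  [0,0,0,0],
  [0,0,0,0],
])

```text
clock: 30.82
tool_pos: [0.5561, 0.113, 0.1193]
orientation: [180.0, -0.0, 72.2]
force: [0.3, 0.5, -0.2]
opening: 0.0157
```

```bash
python3 - <<'E'
from h import *
o=get_obs(); print(o["clock"],o["tool_pos"],o["orientation"],sh(o["tool_pos"]),o["force"],o["moment"],o["opening"],o["joint_pos"].round(0))
c=cam("wrist"); keep(c,"w22")
E
```

```text
30.8167 [0.55609779 0.11303003 0.11925823] [ 1.79985673e+02 -1.08950373e-02  7.22499426e+01] [-2.11989166 42.72204425 19.25823135] [ 0.3442824   0.46651967 -0.22955475] [-0.12389859 -0.10357921 -0.05221351] 0.015725312457490422 [ 31.  16. -21.   0. -53. 131.]
```

View pics/w22.png

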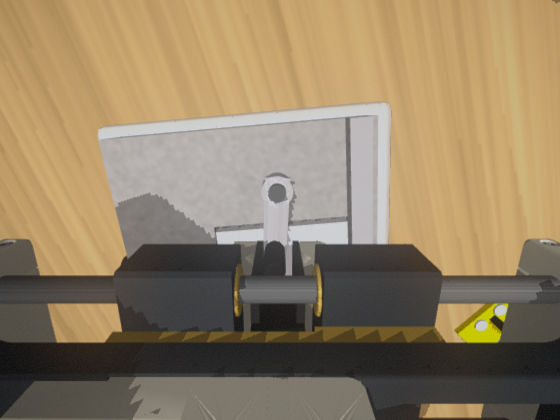

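Request:
jog_arm([
  [0.6,-0.1,0,1],
  [0.6,-0.1,0,1],
  [0.6,-0.1,0,1],
  [0.6,-0.1,0,1],
  [0.5,-0.1,0,0.5],
  [0.3,-0.1,0,0.5],
  [0.3,-0.1,0,0],
  [0.2,0,0,0],
  [0,0,0,0],
  [0,0,0,0],
])

```text
clock: 31.7
tool_pos: [0.5597, 0.1122, 0.119]
orientation: [-180.0, 0.0, 77.3]
force: [-1.1, -0.3, 0.1]
opening: 0.0158
```

Request:
jog_arm([
  [0.2,0,0,0],
  [0.2,-0.1,0,0],
  [0.1,0,0,0],
  [0.1,0,0,0],
  [0,0,0,0],
  [0,0,0,0],
  [0,0,0,0],
  [0,0,0,0],
  [0,0,0,0],
  [0,0,0,0],
])

```text
clock: 32.53
tool_pos: [0.5603, 0.1122, 0.119]
orientation: [-180.0, 0.0, 77.3]
force: [-1.0, -0.1, -0.3]
opening: 0.016
```

```bash
python3 - <<'E'
from h import *
o=get_obs(); print(o["clock"],o["tool_pos"],o["orientation"],sh(o["tool_pos"]),o["force"],o["moment"],o["opening"])
c=cam("wrist"); keep(c,"w23")
E
```

```text
32.5333 [0.5603161  0.11218704 0.11904363] [-1.79997386e+02  1.06413005e-03  7.73316023e+01] [ 2.1803529  42.83455594 19.04363366] [-1.03289872 -0.05243729 -0.31744395] [-0.2740278   0.35189428  0.07961845] 0.015977017298563795
```

View pics/w23.png

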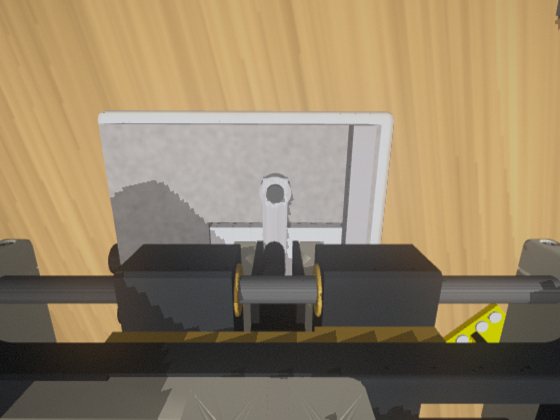

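Request:
jog_arm([
  [0.2,0,0,0],
  [0.2,-0.1,0,0],
  [0.1,0,0,0],
  [0.1,0,0,0],
  [0,0,0,0],
  [0,0,0,0],
  [0,0,0,0],
  [0,0,0,0],
  [0,0,0,0],
  [0,0,0,0],
])

```text
clock: 33.42
tool_pos: [0.5609, 0.1121, 0.119]
orientation: [-180.0, 0.0, 77.3]
force: [-2.1, -1.2, -0.5]
opening: 0.016
```

```bash
python3 - <<'E'
from h import *
o=get_obs(); print(o["clock"],sh(o["tool_pos"]),o["force"],o["moment"],o["opening"])
E
```

```text
33.4167 [ 2.76579247 42.84105478 19.04843142] [-2.06100205 -1.22841812 -0.48572094] [-0.27220064  0.5665116  -0.02154924] 0.015969161683083464
```

Request:
jog_arm([
  [0.2,0,0,0],
  [0.2,-0.1,0,0],
  [0.1,0,0,0],
  [0.1,0,0,0],
  [0,0,0,0],
  [0,0,0,0],
  [0,0,0,0],
  [0,0,0,0],
  [0,0,0,0],
  [0,0,0,0],
])

```text
clock: 34.25
tool_pos: [0.561, 0.112, 0.119]
orientation: [-180.0, 0.0, 77.3]
force: [-6.5, -0.3, 2.2]
opening: 0.0163
```

```bash
python3 - <<'E'
from h import *
o=get_obs(); print(o["clock"],sh(o["tool_pos"]),o["force"],o["moment"],o["opening"])
E
```

```text
34.25 [ 2.93401278 42.77848602 18.96205042] [-6.46817927 -0.32773735  2.19966953] [ 0.15245644  1.79393002 -0.00442212] 0.016276592677002655
```

The force rose to 6.5 N with no further travel, so the catch is at its hard stop. I'll open, centre, lift, and look.

Request:
jog_arm([
  [-0.6,0.1,0,0],
  [-0.7,0.2,0,0],
  [-0.6,0.1,0,0],
  [-0.6,0.2,0,0],
  [0,0,0,0],
  [0,0,6,0],
  [0,0,12,0],
  [0,0,16,0],
  [0,0,20,0],
  [0,0,20,0],
], fingers=22)

```text
clock: 35.08
tool_pos: [0.5589, 0.1125, 0.1941]
orientation: [-180.0, 0.0, 77.3]
force: [1.3, 0.3, -0.6]
opening: 0.0218
```

Request:
jog_arm([
  [8,25,5,0],
  [8,25,0,0],
  [8,25,0,0],
  [4,15,0,0],
  [0,0,0,0],
  [0,0,0,0],
  [0,0,0,0],
  [0,0,0,0],
  [0,0,0,0],
  [0,0,0,0],
])

```text
clock: 35.92
tool_pos: [0.587, 0.2019, 0.1983]
orientation: [180.0, -0.0, 77.3]
force: [0.1, 0.8, -0.2]
opening: 0.022
```

```bash
python3 - <<'E'
from h import *
o=get_obs(); print(o["clock"],o["tool_pos"],o["orientation"],sh(o["tool_pos"]),o["force"])
c=cam("wrist"); keep(c,"w24")
c=cam("top"); keep(c,"t24"); cv2.imwrite("pics/t24z.png",cv2.resize(c["im"][155:270,190:350],None,fx=5,fy=5,interpolation=cv2.INTER_CUBIC)[...,::-1])
c=cam("side"); keep(c,"s24"); cv2.imwrite("pics/s24z.png",cv2.resize(c["im"][130:270,200:340],None,fx=4,fy=4,interpolation=cv2.INTER_CUBIC)[...,::-1])
E
```

```text
35.9167 [0.5869592  0.2019415  0.19830149] [ 1.79992045e+02 -9.13692853e-03  7.72945064e+01] [  8.27639147 136.26130308  98.30148528] [ 0.05376158  0.80484525 -0.2201481 ]
```

View pics/w24.png

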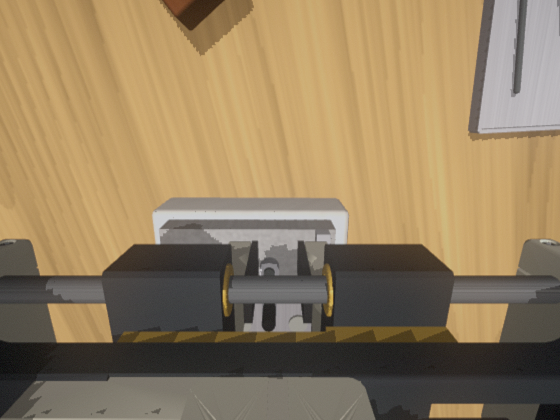

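View pics/t24z.png

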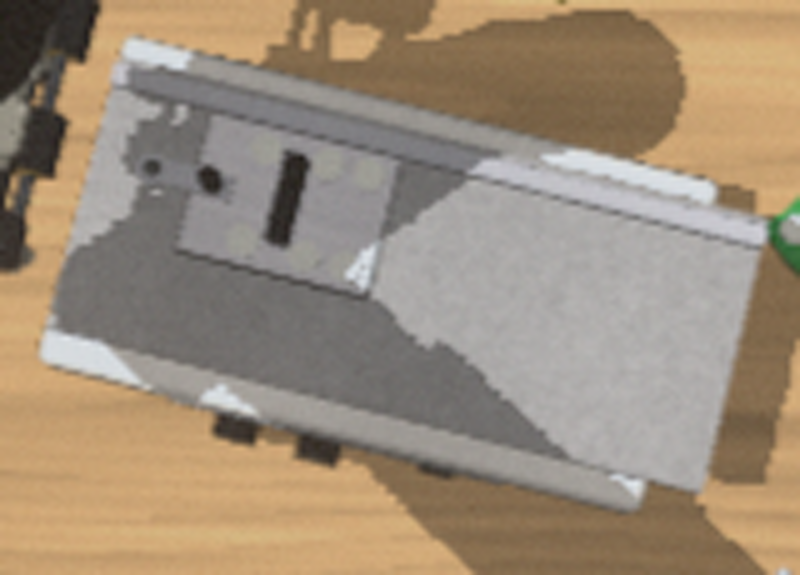

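View pics/s24z.png

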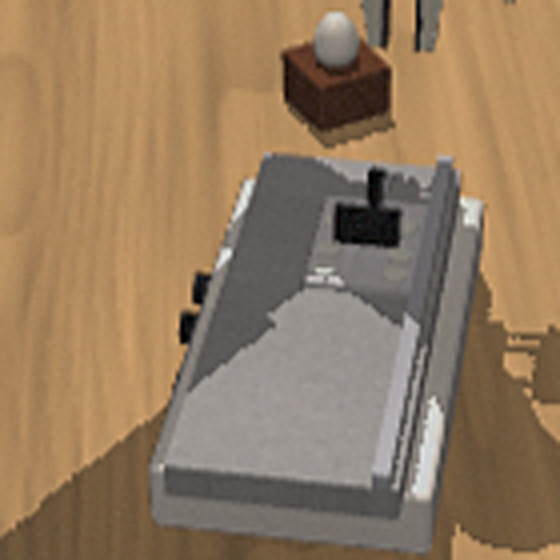

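```bash
python3 - <<'E'
from h import *
c=load("t24"); T=lambda a,b:(190+a/5-.4,155+b/5-.4)
p=sh(onz(c,*T(152,167),.115)); q=sh(onz(c,*T(209,180),.141)); r=sh(onz(c,*T(287,198),.135))
print(p,q,r, "angle",np.degrees(np.arctan2(-(q-p)[1],-(q-p)[0])), np.linalg.norm((q-p)[:2]))
for n in ("top0","t24"):
    im=load(n)["im"]; 
a=load("top0")["im"].astype(int);b=c["im"].astype(int);d=abs(a-b).max(2)
for nm,(x,y) in dict(egg=(130,195),jar=(419,170),rack=(443,250)).items(): print(nm,(d[y-25:y+25,x-22:x+22]>50).sum())
o=get_obs(); print(o["clock"],o["force"])
E
```

```text
[4.76371242e-02 7.96173519e+01 1.50000000e+01] [-2.48543204 43.06307676 41.        ] [-0.86381732 -0.2547076  35.        ] angle 86.03596215186394 36.64193598668181
egg 574
jar 0
rack 0
36.0667 [-0.50615123  0.38763364 -0.1385192 ]
```

The top view puts the catch at 86°, good to about ±3°. I'll check it more closely with the wrist camera from above.

Request:
jog_arm([
  [-5,-20,0,0],
  [-5,-20,0,0],
  [-5,-20,0,0],
  [-5,-20,0,0],
  [-5,-20,0,0],
  [-5,-20,0,0],
  [-5,-20,0,0],
  [-2,-8,0,0],
  [0,0,0,0],
  [0,0,0,0],
])

```text
clock: 36.9
tool_pos: [0.5499, 0.0535, 0.1985]
orientation: [180.0, -0.0, 77.2]
force: [-0.2, 0.3, 0.1]
opening: 0.0222
```

```bash
python3 - <<'E'
from h import *
o=get_obs(); print(o["clock"],sh(o["tool_pos"]))
c=cam("wrist"); keep(c,"w25"); cv2.imwrite("pics/w25z.png",cv2.resize(c["im"][100:250,180:380],None,fx=4,fy=4,interpolation=cv2.INTER_CUBIC)[...,::-1])
E
```

```text
36.9 [  5.03808555 -16.66124137  98.49410826]
```

View pics/w25z.png

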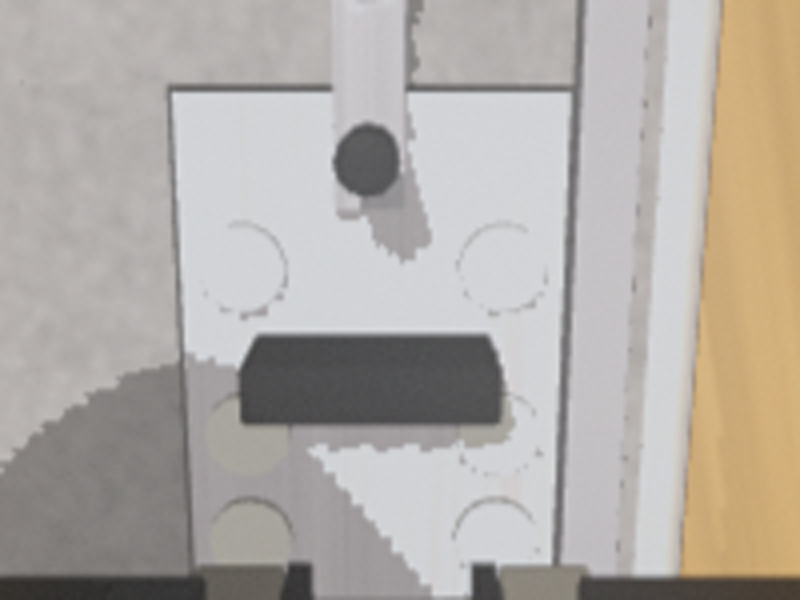

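```bash
python3 - <<'E'
from h import *
c=load("w25"); Z=lambda a,b:(180+a/4-.4,100+b/4-.4)
for pr in [((332,20),(336,190)),((409,20),(405,190))]:
    a,b=[sh(onz(c,*Z(*p),.112)) for p in pr]; d=b-a; print(a.round(1),b.round(1),np.degrees(np.arctan2(-d[1],-d[0])))
print("peg",sh(onz(c,*Z(367,160),.141)).round(1))
for p in((170,90),(572,92),(190,560)): print(sh(onz(c,*Z(*p),.105)).round(1))
o=get_obs(); print(o["clock"],o["force"])
E
```

```text
[-6.8 68.7 12. ] [-6.4 36.7 12. ] 90.63934447335953
[ 7.9 68.7 12. ] [ 7.2 36.7 12. ] 88.82961872346837
peg [ 0.3 44.6 41. ]
[-39.6  55.7   5. ]
[40.6 55.3  5. ]
[-40.4 -45.4   5. ]
36.95 [-0.43301852  0.80959016  0.29098133]
```

The catch bar measures 88.8–90.6° at its two edges, the peg lies on the centre line, and the tray lies square in the pocket. The robot is clear, so I'm handing in.

```bash
python3 -c "
from plant import *
print(close_job())"
```

```text
the job is handed in; nothing more can be done
None
```

The tray is seated flat in the pocket with the catch turned over its end, and I handed the job in at about 37 s of the 72 s allowed; no verdict is given.

**What I did**
- **Tray:** I pushed it by its rib, without gripping or lifting it, first against the fence until it lay flush. I then slid it along the fence in +y until it dropped into the pocket. Forces read at the tool reached about 9 N against the fence and about 4 N along it, against the 18 N limit.
- **Catch:** I turned it by its peg with the fingers loosely around it. It met its hard stop at about 6.5 N, and I then backed off and lifted clear.

**Last checks**
- **Tray seat:** taken at the seated height (top 5 mm above the platform), its corners measure 110 × 80 mm and sit within about 1 mm of the pocket's centre.
- **Catch angle:** from the close wrist view the bar's edges read 88.8° and 90.6° (about 1.57 rad), and the peg lies on the centre line.
- **Robot:** it was touching nothing, with the fingers about 57 mm above the peg.

**What disagreed**
- The coarser top view read the catch at 86°, which its pixel size can explain.
- The rib's two-view height read about 4 mm high, and the peg's read about 5 mm high in the same views. The corner sizes and the visible drop say the tray is seated.
- The jar and rack show no change in the top picture. The egg block's area did change there, most likely from the arm covering or shading it; it looks unmoved from the side.

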